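# Park the squeegee, drop the kick leg and steady the print screen

### The arm

A 7-joint arm with a two-finger parallel gripper is mounted at the origin on the work surface. World frame = base frame: x ahead of the robot, y to its left, z up, the work surface at z = 0. Lengths are in m, angles in rad, forces in N, time in s.
With the tool pointing down it reaches from about 0.425 to 0.95 m from the base axis. Payload 16.7 kg.
Tool frame: the origin (TCP) lies midway between the tips of the shut fingers; the grasp point (between the pads) lies behind it (r.grip_point_offset is the z of the grasp point in the tool frame, in m); z points along the fingers, y is the direction in which the jaws open and shut (so a half turn about z gives the same grasp; the last joint's range is limited). The gripper opens to 94 mm and grips with 3 to 60 N. Pads are 16 mm wide; open, the fingers measure 119 mm over their backs; the gripper's body (75 mm by 177 mm) begins 78 mm behind the grasp point.
Start: joints at [-1.435, 0.426, 0.074, 1.606, -0.034, 1.111, -0.067], TCP at [0.19, 0.648, 0.205] pointing down, gripper open.
Joint ranges: [-2.85, 2.85], [-0.5, 2.14], [-1.23, 1.37], [0.21, 2.46], [-1.02, 4.16], [0.16, 2.05], [-2.73, 2.73]. Speed limits (rad/s): [1.89, 1.89, 2.39, 2.39, 3.01, 3.01, 3.01].

### API

Orientations are given as a unit quaternion [x, y, z, w].
In Python, from rig import r, imaging, spotter gives the robot as it stands.
- The arm moves only by the tool move_arm, never from a script. Its argument "motion" is a list of rows, each an object with "gripper": the opening, from 0 (shut) to 1 (fully open); "translation": the shift along the tool's x, y, z in cm, a list of three; "twist": the turn about the tool's z in rad. In form: [{"gripper": gripper, "translation": [dx, dy, dz], "twist": twist}, ...]. A call has exactly 5 rows; each row is the pose to reach, as a shift and turn from the pose commanded when the call began, along the tool's axes at that moment; what a row does not reach only later rows make up. A row lasts 1/10 s, in which the tool goes at most 50 mm and 8.59 degrees, less where a joint would pass 70% of its speed; a pose out of reach is approached as far as the arm can. A call with a gripper value outside its range is refused whole. The fingers move at their own pace and stop on an object; "newtons" is the grip in N (left out, the last holds). Time passes only in rows, so rows that repeat a pose let the fingers close, or fill a call up. It gives the time, the measured TCP pose, the force and the opening at its end, in the units of the state.
- r.get_obs(): the state, without advancing time (a new reading comes with each control period).
- imaging.grab_frame(name): name is "scene" or "top" or "wrist"; returns a dict with "frame" (400x640x3 uint8, red, green, blue), "camera_matrix" (3x3 intrinsics, pixels), "dist" ([k1, k2, p1, p2, k3] as OpenCV has them; the pictures are not rectified), "R" (3x3) and "t" (3): a world point X has camera coordinates R X + t. Camera axes: x right, y down, z forward; pixel columns grow to the right and rows downward; lengths in m; the calibration is good to about 2 mm. A picture is of the moment at which its call begins. There is no depth.
- r.sign_off(): hands the job in, once; it reports no verdict.
Trained networks look in a picture, given as the dict that the camera call returned (one of the last four; its "shot" number tells which), for a name from the list of things; names that differ only in an ending like _2 or _b are one class to them, and where a whole thing is asked for, a point or a joint stands for the part that bears it (a point fixed in the world has none). Each returns a list of dicts, best first, with "p" (0 to 1); they miss things now and then, are a little off and sometimes report something else, mostly with a low value. They report only what shows in the picture. A call takes as long as a camera call.
- spotter.search_frame(picture, name): "box" ([left, top, right, bottom] in pixels, round what is visible of it).
The state is a dict: "time_s": time; "q": joint angles; "joint_vel": joint speeds; "effort": joint torques, N m; "position": TCP position; "tool_rot": TCP orientation; "ft_force": force on the tool from outside, world axes, zero at the start; "torque": the same for the moment, N m; "finger_gap": opening from 0.0 (shut) to 1.0 (fully open).
Only numpy, scipy, OpenCV 4.12 (cv2) and the standard library are available. Lean on these libraries where they do the work, as an engineer would, in place of code of your own. Each camera call takes 0.05 s, during which the arm holds its last target.

### The job

I want to check the stencil of the little screen-printing press, so first clear the squeegee off its base and lay it gently, flat and balanced, on top of its raised rest. Then flip the screen's kick leg down past its centre until it stays down against its stop. Finally take the screen by its top rail, bring it forward to upright until the leg's foot stands firmly on the base, and finish while still holding it there by the top rail so that it cannot tip back; do not press on the mesh, do not let the screen fall forward, and leave the other things on the bench where they are.

Things in the scene. Friction and masses are not known exactly. Their poses are not given: they have to be found in the camera images.
- base_board: Plywood base of the screen press, 340 (x) x 360 (y) x 18 mm, fixed on the bench; place and yaw vary. Origin at the centre of its underside. x points from the robot's side to the hinge, z up. Hinge axis: along y at x = +110 mm, 45 mm above the bench. A small cleat at x = 0, y = +137 mm keeps the lowered foot from sliding. Behind the leaning screen nothing over 30 mm high is within 100 mm.
- screen (a joint): Lean of the screen (rad): 0 = upright, positive = back, away from the robot. It starts lying on its back stop at +0.30 and by its weight (0.85 kg with leg) falls back there when let go; past 0 it falls forward (-1.45 = flat on the base). The hinge is nearly free: about 0.3 N m lifts it off the stop. With the kick leg down, the foot meets the base at 0 and stops it there.
- hinge_mid (a point): Point on the screen's hinge axis, middle of its width, moving with the screen: x is the screen's thickness (the side towards -x faces the robot), y runs along the hinge, z up along the screen.
- rail_top (a point): Middle of the upper edge of the screen's top rail, 275 mm along the screen from the hinge; same axes as hinge_mid (z up along the screen). The wooden frame is 240 mm wide (y) and 25 mm thick (x), its rails 28 mm wide; the mesh lies inside the frame, recessed 4.5 mm behind the robot-side face.
- top_rail: The top rail of the screen's frame: 240 long (y), 25 thick (x), 28 mm high. Origin at the middle of its upper edge (as rail_top).
- mesh: The mesh with its green stencil inside the frame, 184 (y) x 211 mm (z): fragile. Origin at its middle.
- kick (a joint): Kick leg on the screen's +y side rail (rad): 0 = folded up along the rail; grows as its free end swings over towards the robot and down (about the base's -y axis); 2.51 = its stop. An over-centre spring holds it folded (about 0.7 N at the peg starts it; a hard shove would tip the screen forward); past about 0.65 it swings down by itself and stays at the stop.
- leg_peg (a point): Middle of the steel finger peg of the kick leg: 10 mm thick, 34 mm long, red 14 mm cap, sticking out sideways (base's +y), 130 mm from the leg's pivot and 41 mm outside the frame's side. The leg is a bar 16 x 8 mm, 13 to 21 mm outside the frame's side. Pivot: 105 mm from the hinge axis along the screen. Beside and behind the frame at least 50 mm round the peg is free.
- foot: Black rubber ball foot of the kick leg, 22 mm across, at its free end. Origin at its centre, 150 mm from the leg's pivot.
- squeegee: T-shaped one-hand squeegee lying flat on the base, 24 mm thick, about 0.3 kg. Origin on its underside below its centre of mass. Wooden handle, 26 mm wide, along x from -98 to +12 mm (points roughly to the robot); aluminium head 150 mm long (y), x = +12 to +46 mm; amber blade to +64 mm. Grip it across the handle, 10 mm from the origin on the -x side.
- rest: Squeegee rest, fixed to the bench: foot 150 x 90 mm, a web, and a narrow flat cork-topped bar 150 (x) x 36 (y) mm, its top 60 mm above the bench. Origin at the centre of its underside. It may stand to the left or to the right of the press.
- rest_top (a point): Centre of the top of the rest's bar, 60 mm above the bench; x along the bar.
- tub: White lidded tub, 130 mm across, 112 mm high, standing on the bench; origin at the centre of its underside. It may stand left or right of the press.
- ink_blue: Ink jar with a blue lid, 68 mm across, 85 mm high; origin under its centre.
- ink_red: Ink jar with a red lid, 68 mm across, 85 mm high; origin under its centre.
- tape: Roll of green tape lying flat, 90 mm across, 24 mm high; origin under its centre.
- brush: Brush lying on the bench; origin on its underside.
- weight: Brass weight, 70 x 50 x 35 mm, on the cutting mat; origin under its centre.

How it is judged:
By the outcome, as a careful person would: the job done as asked, in the order asked, and still so for the second after the job is handed in, while the arm keeps its last pose, push and grip.
It also fails if it takes over 64 s, if anything falls off the work surface, if the arm or the gripper's body presses on something with over 40 N, if the wrist force passes 120 N, or if a joint passes its speed limit or range.

## Working session

There is one attempt and no reset: what is moved stays moved. The work goes in short steps, Python scripts to look and compute and a tool call to move; the robot and the scene stay as the last step left them, time stands still between calls to the robot, and variables do not carry over. Pictures are saved under pics/ and viewed, and the job is handed in when it is done.

Besides the shell and the picture viewer there is one more tool, called after ">>>" by a JSON object that holds its "method" and its "body". move_arm: Moves the arm, as the interface text tells. Its arguments: {"type":"object","properties":{"motion":{"type":"array"},"newtons":{"type":"number"}},"required":["motion"]}

```bash
ls; mkdir -p pics
python3 - <<'E'
from rig import r, imaging, spotter
import cv2
print(r.get_obs(), r.grip_point_offset)
for n in ["scene","top","wrist"]:
    p=imaging.grab_frame(n)
    cv2.imwrite(f"pics/{n}0.png",p["frame"][:,:,::-1])
    print(n,p["shot"],p["camera_matrix"].tolist(),p["dist"],p["R"].tolist(),p["t"])
E
```

```text
pics
{'time_s': 0.0, 'q': array([-1.43548514,  0.42673157,  0.07385134,  1.60660119, -0.0340852 ,
        1.11080817, -0.06710523]), 'joint_vel': array([-5.14678009e-05,  8.12868571e-04, -4.42624890e-04, -1.38099473e-03,
        8.19280438e-04, -3.28707955e-04, -2.41550146e-05]), 'effort': array([-3.09809657e-04, -9.35839891e+01,  3.66653971e+00, -4.54182780e+01,
       -4.88259096e-02,  2.01356784e-02,  1.21960375e-04]), 'position': array([0.18957029, 0.64737464, 0.20477849]), 'tool_rot': array([ 1.41939851e-01,  9.89875075e-01, -6.43426118e-04, -3.73865742e-05]), 'ft_force': array([-0.68026902, -0.04251849,  0.45175934]), 'torque': array([ 0.05117983, -0.00928651,  0.03643317]), 'finger_gap': 0.9964405315470029} -0.0188
scene 1 [[459.27076047085836, 0.0, 323.71671469409074], [0.0, 459.27076047085836, 197.3452487586454], [0.0, 0.0, 1.0]] [0.02769366 0.         0.         0.         0.        ] [[0.819223534401727, 0.5733124362250155, 0.013625386309403081], [0.3528696799722283, -0.48521256305235283, -0.8000323478538], [-0.4520572857931171, 0.6602133133509986, -0.5998021267346889]] [-
[... 158 characters left out ...]
69891 0.        0.        0.        0.       ] [[-0.05167314178973827, -0.998646602823125, -0.005903311562947752], [-0.9740897587032401, 0.051703999905045935, -0.22017229249676842], [0.22017953675816732, -0.005626638752455398, -0.9754431364919783]] [0.01535649 0.57366126 1.24868221]
wrist 3 [[353.82762065335965, 0.0, 318.91006326141166], [0.0, 353.82762065335965, 200.7818139642097], [0.0, 0.0, 1.0]] [-0.00856386  0.          0.          0.          0.        ] [[0.28092602377902487, 0.9597281540839643, -0.0015618650057033702], [0.9330380983539655, -0.2727316074535056, 0.23464308495211514], [0.22476760483602906, -0.06737462841764866, -0.9720803378640374]] [-0.67475147 -0.02328922  0.38945108]
```

View pics/scene0.png

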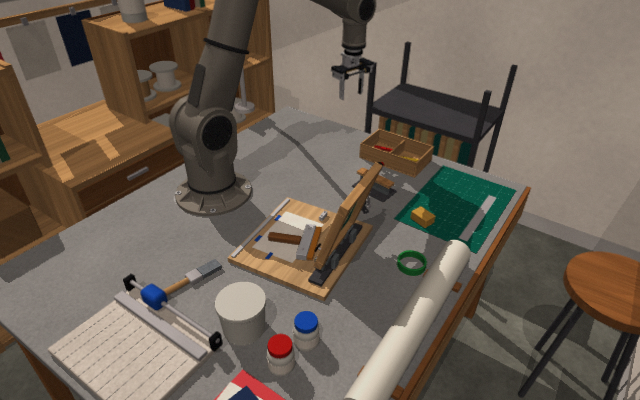

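View pics/top0.png

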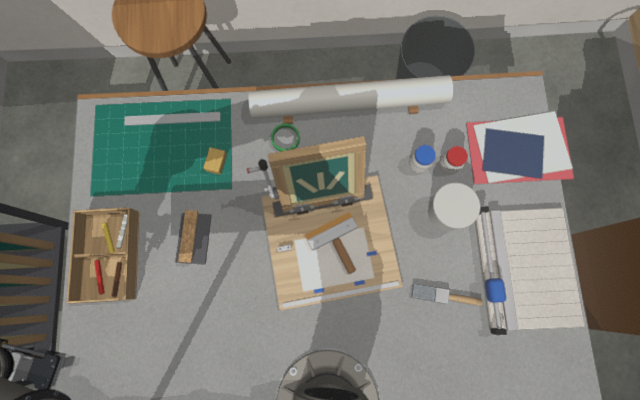

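View pics/wrist0.png

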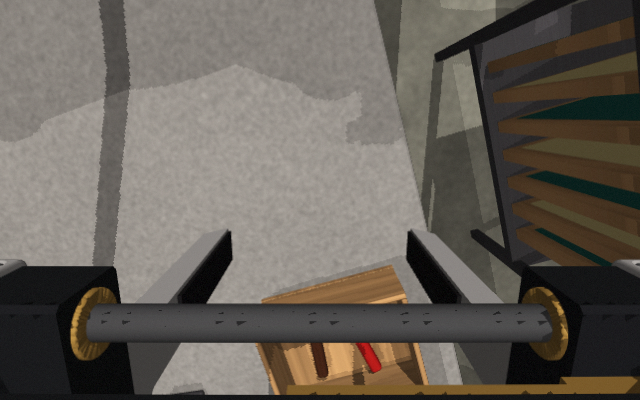

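The top view shows the press at the centre (base roughly x 263–402, y 175–307), the squeegee at (335,240), the rest at (194,238), and the kick leg and peg near (265,170). Next I'll zoom in and run the detectors.

```bash
cat > h.py <<'E'
from rig import r, imaging, spotter
import numpy as np, cv2
from scipy.spatial.transform import Rotation as Rot
from scipy.optimize import least_squares
def ray(p,uv):
    uv=np.array(uv,float).reshape(-1,1,2)
    n=cv2.undistortPoints(uv,p["camera_matrix"],p["dist"]).reshape(-1,2)
    d=np.c_[n,np.ones(len(n))]@np.array(p["R"])
    c=-np.array(p["R"]).T@np.array(p["t"])
    return c,d
def atz(p,uv,z):
    c,d=ray(p,uv); s=(z-c[2])/d[:,2]
    return c+d*s[:,None]
def proj(p,X):
    X=np.array(X,float).reshape(-1,1,3)
    return cv2.projectPoints(X,cv2.Rodrigues(np.array(p["R"]))[0],np.array(p["t"],float),p["camera_matrix"],np.array(p["dist"]))[0].reshape(-1,2)
def crop(p,name,box,s):
    l,t,rr,b=box
    im=p["frame"][t:b,l:rr,::-1]
    cv2.imwrite(f"pics/{name}.png",cv2.resize(im,None,fx=s,fy=s,interpolation=cv2.INTER_CUBIC))
E
python3 - <<'E'
from h import *
import pickle
for n in ["top","scene"]:
    p=imaging.grab_frame(n); pickle.dump(p,open(f"{n}0.pkl","wb"))
    for k in ["base_board","screen","squeegee","rest","top_rail","leg_peg","foot","kick","mesh"]:
        print(n,k,[(np.round(d["box"],1).tolist(),round(d["p"],2)) for d in spotter.search_frame(p,k)[:2]])
    if n=="top":
        crop(p,"topc",(240,125,410,315),3); crop(p,"restc",(160,200,230,280),6)
    else: crop(p,"scenec",(225,150,395,305),4)
E
```

```text
top base_board [([261.8, 177.6, 400.8, 310.0], 0.93)]
top screen [([247.7, 135.7, 366.5, 213.1], 0.86)]
top squeegee [([306.4, 214.6, 357.5, 274.5], 0.57), ([258.0, 160.1, 268.4, 171.8], 0.16)]
top rest [([175.9, 207.8, 210.7, 262.8], 0.75), ([246.4, 162.5, 271.6, 200.9], 0.33)]
top top_rail [([266.9, 136.8, 367.4, 170.1], 0.94)]
top leg_peg [([247.8, 163.1, 273.8, 194.6], 0.7), ([301.8, 215.4, 357.9, 276.1], 0.25)]
top foot [([257.5, 159.3, 268.7, 172.2], 0.53)]
top kick [([245.4, 159.2, 274.7, 199.4], 0.76), ([305.3, 215.0, 357.5, 273.8], 0.22)]
top mesh [([282.1, 153.2, 354.2, 206.6], 0.86)]
scene base_board [([227.8, 198.7, 376.2, 298.6], 0.77), ([267.0, 333.8, 295.6, 375.3], 0.33)]
scene screen [([313.2, 160.1, 385.7, 268.6], 0.92), ([352.7, 168.0, 395.5, 202.2], 0.67)]
scene squeegee [([269.1, 224.1, 324.1, 258.6], 0.8), ([265.2, 335.8, 296.7, 378.8], 0.38)]
scene rest [([393.8, 250.1, 428.6, 272.3], 0.6), ([351.4, 169.0, 396.9, 200.6], 0.57)]
scene top_rail [([336.9, 164.8, 382.2, 216.9], 0.8)]
scene leg_peg []
scene foot [([214.2, 282.9, 265.5, 344.4], 0.53)]
scene kick []
scene mesh []
```

View pics/topc.png

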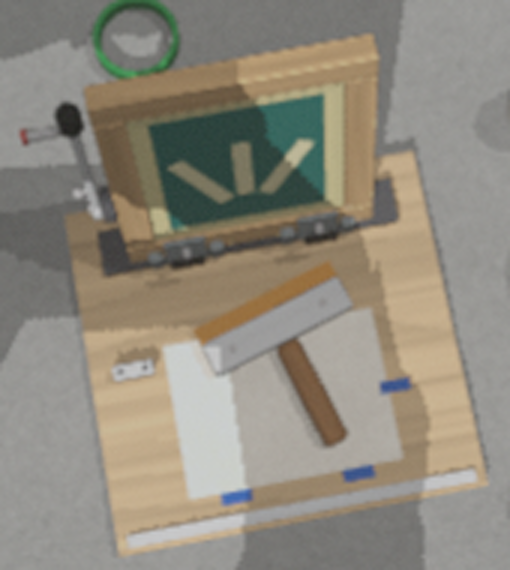

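View pics/restc.png

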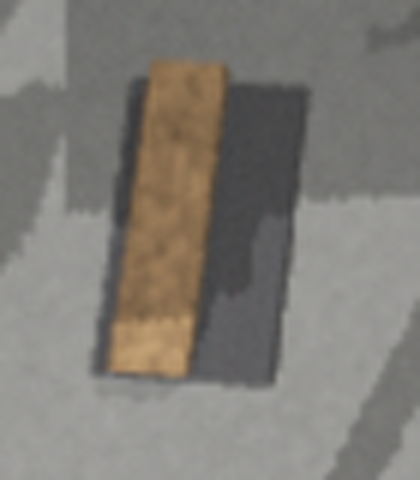

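View pics/scenec.png

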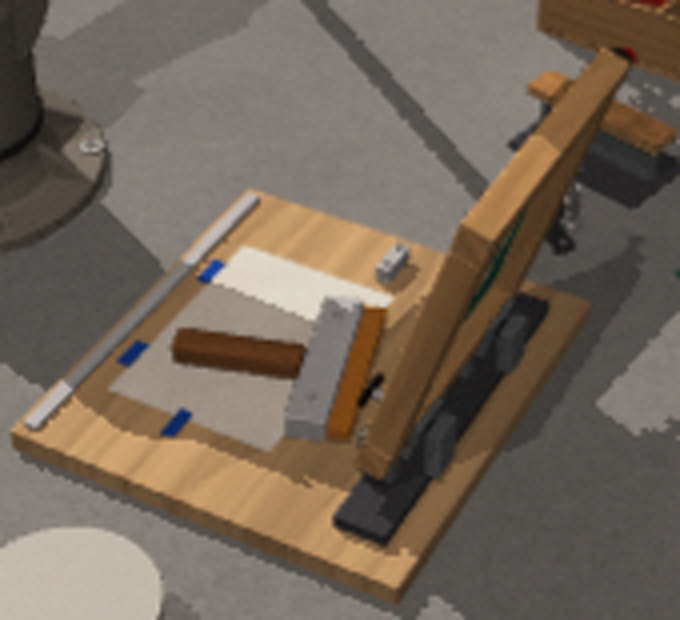

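```bash
cat > fit.py <<'E'
from h import *
import pickle
p=pickle.load(open("top0.pkl","rb"))
def up(pts,s,o): return [((x+.5)/s-.5+o[0],(y+.5)/s-.5+o[1]) for x,y in pts]
def fit(model,pix,z):
    W=atz(p,pix,z)[:,:2]; M=np.array(model,float)
    def f(v):
        c,s=np.cos(v[2]),np.sin(v[2]); return (M@np.array([[c,s],[-s,c]])+v[:2]-W).ravel()
    best=min((least_squares(f,[*W.mean(0),a]) for a in (0,1.5,-1.5,3)),key=lambda q:q.cost)
    print(np.round(best.x,4),"res mm",np.round(best.fun.reshape(-1,2)*1000,1).tolist()); return best.x
o=(240,125)
base=fit([(-.17,.18),(-.17,-.18),(.17,.18),(.17,-.18)],up([(121,549),(487,485),(66,215),(413,152)],3,o),.018)
# squeegee: head inner corners, blade outer corners, handle end corners
sq=fit([(.012,.075),(.012,-.075),(.046,.075),(.046,-.075),(.064,.075),(.064,-.075),(-.098,0)],
  up([(220,375),(352,296),(201,342),(333,277),(195,332),(330,264),(334,441)],3,o),.042)
rest=fit([(.075,.018),(.075,-.018),(-.075,-.018),(-.075,.018)],up([(150,60),(228,65),(190,379),(107,373)],6,(160,200)),.06)
np.savez("fit.npz",base=base,sq=sq,rest=rest)
def T(pose,pt):
    c,s=np.cos(pose[2]),np.sin(pose[2]); x,y,z=pt
    return np.array([pose[0]+c*x-s*y,pose[1]+s*x+c*y,z])
def scr(pt,lean): # pt in hinge frame (x thick,y,z up screen)
    x,y,z=pt; c,s=np.cos(lean),np.sin(lean)
    return T(base,(.110+x*c+z*s,y,.045+z*c-x*s))
if __name__=="__main__":
    for sx in(-1,1):
        for y in (.12,-.12): 
            u=proj(p,scr((sx*.0125,y,.275),.3))[0]; print("rail",sx,y,(u-o+.5)*3)
    for ph in (0,.1,-.1):
        # peg: leg folded along rail; angle kick about -y
        print("peg",(proj(p,scr((-.13*np.sin(ph),.161,.105+.13*np.cos(ph)),.3))[0]-o+.5)*3, (proj(p,scr((-.15*np.sin(ph),.137,.105+.15*np.cos(ph)),.3))[0]-o+.5)*3)
    print("peg w",scr((0,.161,.235),.3),"rail",scr((0,0,.275),.3),scr((0,0,.275),0))
    print("rest-center",T(rest,(0,0,.06)))
E
python3 fit.py
```

```text
[ 0.4473 -0.0324  0.1293] res mm [[-4.8, 2.1], [0.0, -0.8], [2.7, 0.3], [2.1, -1.6]]
[ 0.4379 -0.0503  0.4281] res mm [[-0.5, 3.5], [-8.5, -0.4], [-2.5, 0.7], [2.7, -3.6], [3.9, 2.7], [6.0, 1.8], [-1.1, -4.7]]
[ 0.4755  0.3764 -0.1126] res mm [[-0.7, -0.9], [-0.2, 0.9], [0.9, 1.6], [-0.0, -1.6]]
rail -1 0.12 [ 88.13404635 108.15527274]
rail -1 -0.12 [381.71562635  56.32884841]
rail 1 0.12 [84.66938038 83.05909326]
rail 1 -0.12 [375.00228697  31.99514416]
peg [ 45.43862668 131.5014854 ] [ 69.84177685 113.04778022]
peg [ 47.1038633  144.84247082] [ 71.94471478 128.57205204]
peg [ 44.08561428 119.15971831] [68.08115459 98.74257963]
peg w [0.60452918 0.15038019 0.26950407] rail [ 0.63701798 -0.00775016  0.30771753] [ 0.55642881 -0.0182326   0.32      ]
rest-center [0.47545623 0.3764336  0.06      ]
```

```bash
cat > go.py <<'E'
from h import *
def delta(tx,jaw=None):
    o=r.get_obs(); R=Rot.from_quat(o["tool_rot"]).as_matrix()
    d=R.T@(np.array(tx)-o["position"])*100
    ty=R[:,1]; a=np.arctan2(ty[1],ty[0])
    tw=None
    if jaw is not None:
        tw=-((jaw-a+np.pi/2)%np.pi-np.pi/2)
    print("pos",np.round(o["position"],4),"jaw",round(a,3),"tiltz",np.round(R[:,2],3),"cm",np.round(d,2),"twist",None if tw is None else round(tw,3),"t",round(o["time_s"],2),"F",np.round(o["ft_force"],1),"gap",round(o["finger_gap"],3))
E
python3 - <<'E'
from go import *
f=np.load("fit.npz"); print(f["sq"])
delta([.432,-.054,.16],.428+np.pi/2)
import pickle
p=imaging.grab_frame("wrist"); c=-p["R"].T@p["t"]; o=r.get_obs()
print("cam in tool",Rot.from_quat(o["tool_rot"]).inv().apply(c-o["position"]))
E
```

```text
[ 0.43793583 -0.05033832  0.42810462]
pos [0.1896 0.6478 0.2055] jaw 1.286 tiltz [-0. -0. -1.] cm [-42.98 -60.54   4.55] twist -0.713 t 1.15 F [-0.6 -0.5  0.8] gap 0.998
cam in tool [ 0.0687821   0.00054815 -0.17811886]
```

>>> {"method": "move_arm", "body": {"motion": [{"gripper":1,"translation":[-2.8,-4.0,0],"twist":0},{"gripper":1,"translation":[-5.6,-8.0,0],"twist":0},{"gripper":1,"translation":[-8.4,-12.0,0],"twist":0},{"gripper":1,"translation":[-11.2,-16.0,0],"twist":0},{"gripper":1,"translation":[-14,-20,0],"twist":0}]}}

```text
time_s: 1.7
position: [0.2682, 0.4146, 0.2055]
tool_rot: [0.142, 0.99, 0.0, -0.0]
ft_force: [1.0, 0.4, 0.4]
finger_gap: 0.999
```

>>> {"method": "move_arm", "body": {"motion": [{"gripper":1,"translation":[-2.8,-4.0,0],"twist":0},{"gripper":1,"translation":[-5.6,-8.0,0],"twist":0},{"gripper":1,"translation":[-8.4,-12.0,0],"twist":0},{"gripper":1,"translation":[-11.2,-16.0,0],"twist":0},{"gripper":1,"translation":[-14,-20,0],"twist":0}]}}

```text
time_s: 2.2
position: [0.3462, 0.1834, 0.2057]
tool_rot: [0.142, 0.99, 0.0, 0.0]
ft_force: [1.3, -0.4, -0.2]
finger_gap: 0.998
```

Run:
```python
from go import *
delta([.432,-.054,.18],.428+np.pi/2)
```

```text
pos [0.3462 0.1834 0.2057] jaw 1.286 tiltz [ 0.     0.001 -1.   ] cm [-14.9  -20.38   2.55] twist -0.713 t 2.2 F [ 1.3 -0.4 -0.2] gap 0.998
```

>>> {"method": "move_arm", "body": {"motion": [{"gripper":1,"translation":[-3,-4.1,0.5],"twist":-0.14},{"gripper":1,"translation":[-6,-8.2,1],"twist":-0.28},{"gripper":1,"translation":[-9,-12.2,1.5],"twist":-0.43},{"gripper":1,"translation":[-12,-16.3,2],"twist":-0.57},{"gripper":1,"translation":[-14.9,-20.4,2.5],"twist":-0.71}]}}

```text
time_s: 2.7
position: [0.4115, 0.0083, 0.187]
tool_rot: [-0.138, 0.99, 0.001, 0.0]
ft_force: [-0.1, 0.8, -0.1]
finger_gap: 0.998
```

Run:
```python
from go import *
import pickle
delta([.432,-.054,.18],.428+np.pi/2)
p=imaging.grab_frame("wrist"); pickle.dump(p,open("w1.pkl","wb"))
cv2.imwrite("pics/w1.png",p["frame"][:,:,::-1])
p=imaging.grab_frame("top"); pickle.dump(p,open("t1.pkl","wb"))
print(spotter.search_frame(p,"squeegee")[:1])
```

```text
pos [0.4115 0.0083 0.187 ] jaw 1.847 tiltz [ 0.     0.002 -1.   ] cm [-0.27 -6.55  0.69] twist -0.152 t 2.7 F [-0.1  0.8 -0.1] gap 0.998
[]
```

View pics/w1.png

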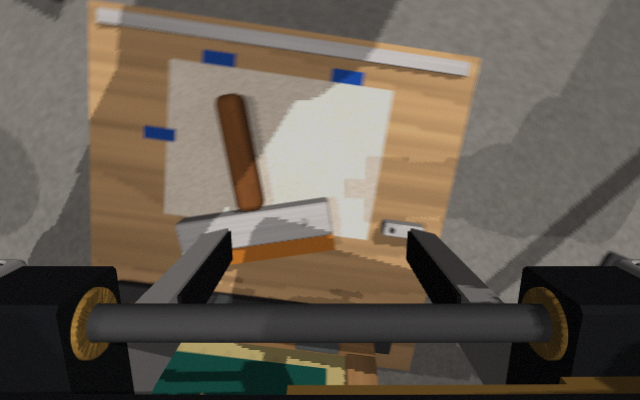

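```bash
cat > f2.py <<'E'
import fit
from fit import *
fit.p=pickle.load(open("w1.pkl","rb"))
sq=fit([(.012,.075),(.012,-.075),(.012,0)],[(329,199),(179,222),(250,211)],.042)
sq=fit.fit if False else sq
W=atz(fit.p,[(230,95),(240,150),(249,207)],.036); print(W, np.arctan2(*(W[2]-W[0])[[1,0]]))
H=atz(fit.p,[(329,199),(179,222)],.042); d=H[0]-H[1]; print(H,np.linalg.norm(d),np.arctan2(-d[0],d[1]))
E
sed -i 's/^import fit$/import fit as F/; s/^from fit import \*/from fit import */; s/fit\.p/F.p/g; /fit.fit/d' f2.py; python3 f2.py | tail -12
python3 - <<'E'
import cv2,pickle
p=pickle.load(open("w1.pkl","rb"))
cv2.imwrite("pics/w1c.png",cv2.resize(p["frame"][80:280,160:360,::-1],None,fx=3,fy=3,interpolation=cv2.INTER_CUBIC))
E
```

```text
[ 0.4473 -0.0324  0.1293] res mm [[-4.8, 2.1], [0.0, -0.8], [2.7, 0.3], [2.1, -1.6]]
[ 0.4379 -0.0503  0.4281] res mm [[-0.5, 3.5], [-8.5, -0.4], [-2.5, 0.7], [2.7, -3.6], [3.9, 2.7], [6.0, 1.8], [-1.1, -4.7]]
[ 0.4755  0.3764 -0.1126] res mm [[-0.7, -0.9], [-0.2, 0.9], [0.9, 1.6], [-0.0, -1.6]]
[ 0.4361 -0.0511  0.4327] res mm [[-0.7, 1.4], [1.5, -3.4], [-0.8, 2.0]]
[[ 0.35002956 -0.09054644  0.036     ]
 [ 0.39530108 -0.07102889  0.036     ]
 [ 0.44612515 -0.05056585  0.036     ]] 0.3942657008070207
[[ 0.41625716  0.02063314  0.042     ]
 [ 0.476938   -0.1107534   0.042     ]] 0.1447224513470164 0.43266439134473
```

View pics/w1c.png

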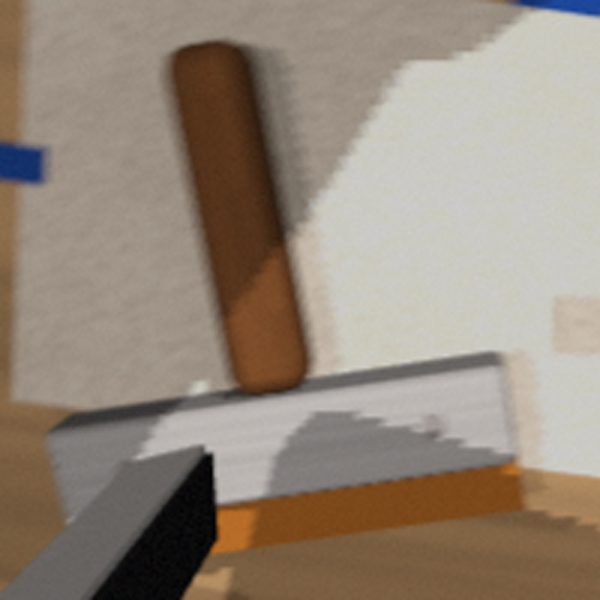

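Run:
```python
from go import *
delta([.429,-.0545,.10],.415+np.pi/2)
```

```text
pos [0.4114 0.0083 0.1868] jaw 1.84 tiltz [-0.001  0.001 -1.   ] cm [-0.03 -6.53  8.67] twist -0.145 t 2.85 F [-0.4  0.6  0.5] gap 0.998
```

>>> {"method": "move_arm", "body": {"motion": [{"gripper":1,"translation":[0,-3,2],"twist":-0.07},{"gripper":1,"translation":[0,-6.5,4],"twist":-0.145},{"gripper":1,"translation":[0,-6.5,8],"twist":-0.145},{"gripper":1,"translation":[0,-6.5,8.7],"twist":-0.145},{"gripper":1,"translation":[0,-6.5,8.7],"twist":-0.145}]}}

```text
time_s: 3.35
position: [0.4275, -0.0522, 0.0992]
tool_rot: [-0.206, 0.978, 0.0, -0.002]
ft_force: [-0.5, 0.5, 0.5]
finger_gap: 1.003
```

Run:
```python
from go import *
delta([.429,-.0545,.022],.415+np.pi/2)
p=imaging.grab_frame("wrist"); cv2.imwrite("pics/w2.png",p["frame"][:,:,::-1])
```

```text
pos [ 0.4275 -0.0522  0.0992] jaw 1.987 tiltz [-0.004 -0.    -1.   ] cm [-0.07 -0.28  7.72] twist 0.001 t 3.35 F [-0.5  0.5  0.5] gap 1.003
```

View pics/w2.png

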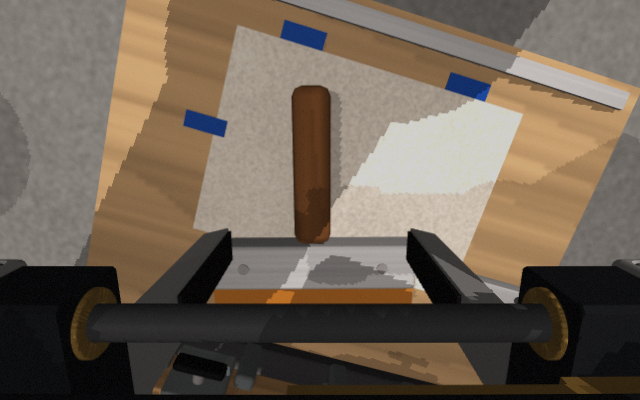

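>>> {"method": "move_arm", "body": {"motion": [{"gripper":0.6,"translation":[0,-0.3,3.5],"twist":0},{"gripper":0.6,"translation":[0,-0.3,6.5],"twist":0},{"gripper":0.6,"translation":[0,-0.3,7.7],"twist":0},{"gripper":0.6,"translation":[0,-0.3,7.7],"twist":0},{"gripper":0.6,"translation":[0,-0.3,7.7],"twist":0}]}}

```text
time_s: 3.9
position: [0.4307, -0.0547, 0.0242]
tool_rot: [-0.207, 0.978, 0.001, 0.001]
ft_force: [0.2, -0.2, -0.6]
finger_gap: 0.619
```

Run:
```python
from go import *
delta([.429,-.0545,.022],.415+np.pi/2)
p=imaging.grab_frame("wrist"); cv2.imwrite("pics/w3.png",p["frame"][:,:,::-1])
```

```text
pos [ 0.4307 -0.0547  0.0242] jaw 1.988 tiltz [ 0.001  0.002 -1.   ] cm [0.15 0.08 0.22] twist 0.003 t 3.9 F [ 0.2 -0.2 -0.6] gap 0.619
```

View pics/w3.png

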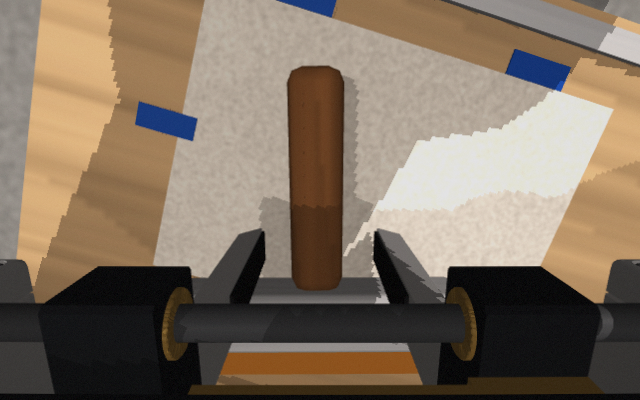

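Centred on the handle, so I'll close with moderate force.

>>> {"method": "move_arm", "body": {"motion": [{"gripper":0.2,"translation":[0.1,0,0.1],"twist":0},{"gripper":0.1,"translation":[0.1,0,0.1],"twist":0},{"gripper":0.1,"translation":[0.1,0,0.1],"twist":0},{"gripper":0.1,"translation":[0.1,0,0.1],"twist":0},{"gripper":0.1,"translation":[0.1,0,0.1],"twist":0}], "newtons": 25}}

```text
time_s: 4.45
position: [0.4289, -0.0558, 0.0219]
tool_rot: [-0.207, 0.978, 0.0, -0.0]
ft_force: [-1.7, 0.2, 8.0]
finger_gap: 0.27
```

>>> {"method": "move_arm", "body": {"motion": [{"gripper":0.1,"translation":[0,0,-1],"twist":0},{"gripper":0.1,"translation":[0,0,-3],"twist":0},{"gripper":0.1,"translation":[0,0,-6],"twist":0},{"gripper":0.1,"translation":[0,0,-9],"twist":0},{"gripper":0.1,"translation":[0,0,-10],"twist":0}]}}

```text
time_s: 4.95
position: [0.4296, -0.0561, 0.124]
tool_rot: [-0.207, 0.978, 0.001, 0.001]
ft_force: [1.0, -0.3, -3.0]
finger_gap: 0.273
```

Run:
```python
from go import *
a=-.1126
delta([.4755-.01*np.cos(a),.3764-.01*np.sin(a),.12],a+np.pi/2)
p=imaging.grab_frame("wrist"); cv2.imwrite("pics/w4.png",p["frame"][:,:,::-1])
```

```text
pos [ 0.4296 -0.0561  0.124 ] jaw 1.987 tiltz [ 0.002  0.002 -1.   ] cm [-20.83  38.2    0.48] twist 0.529 t 4.95 F [ 1.  -0.3 -3. ] gap 0.273
```

View pics/w4.png

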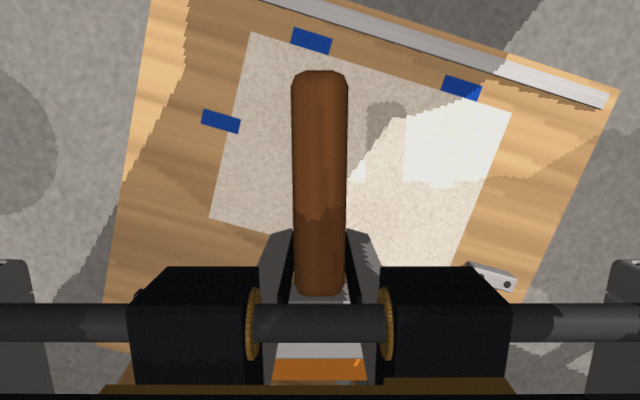

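>>> {"method": "move_arm", "body": {"motion": [{"gripper":0.1,"translation":[-1.5,2.7,0],"twist":0.03},{"gripper":0.1,"translation":[-4,7.2,0],"twist":0.1},{"gripper":0.1,"translation":[-6.2,11.3,0],"twist":0.17},{"gripper":0.1,"translation":[-8.3,15.2,0],"twist":0.24},{"gripper":0.1,"translation":[-10.4,19.1,0],"twist":0.3}]}}

```text
time_s: 5.5
position: [0.4457, 0.1627, 0.121]
tool_rot: [-0.057, 0.998, 0.0, -0.001]
ft_force: [0.6, -0.0, -3.4]
finger_gap: 0.274
```

Run:
```python
from go import *
a=-.1126
delta([.4755-.01*np.cos(a),.3764-.01*np.sin(a),.12],a+np.pi/2)
p=imaging.grab_frame("wrist"); cv2.imwrite("pics/w5.png",p["frame"][:,:,::-1])
o=r.get_obs()
W=atz(p,[(319.5,72)],o["position"][2]+.008); print("handle end in tool", Rot.from_quat(o["tool_rot"]).inv().apply(W-o["position"]))
```

```text
pos [0.4457 0.1627 0.121 ] jaw 1.686 tiltz [-0.002  0.    -1.   ] cm [-4.43 21.11  0.1 ] twist 0.227 t 5.5 F [ 0.6 -0.  -3.4] gap 0.274
handle end in tool [[ 0.08912402 -0.00581578 -0.00794733]]
```

View pics/w5.png

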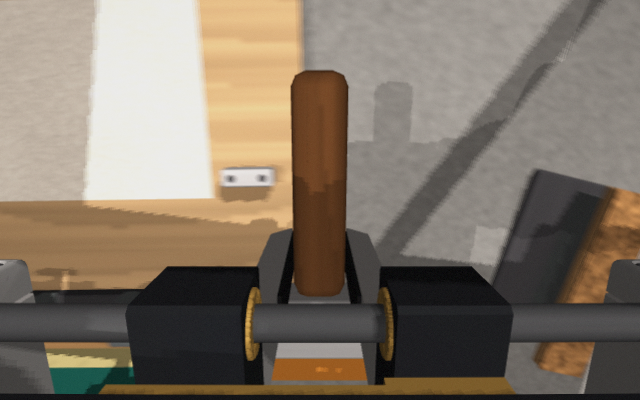

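>>> {"method": "move_arm", "body": {"motion": [{"gripper":0.1,"translation":[-0.9,4.3,0],"twist":0.05},{"gripper":0.1,"translation":[-1.8,8.8,0],"twist":0.1},{"gripper":0.1,"translation":[-2.8,13.3,0],"twist":0.15},{"gripper":0.1,"translation":[-3.7,17.8,0],"twist":0.2},{"gripper":0.1,"translation":[-4.4,21.1,0],"twist":0.227}]}}

```text
time_s: 6.05
position: [0.4645, 0.3784, 0.1203]
tool_rot: [0.055, 0.999, -0.0, -0.001]
ft_force: [0.8, -1.2, -2.0]
finger_gap: 0.276
```

Run:
```python
from go import *
import pickle
a=-.1126
p=imaging.grab_frame("wrist"); cv2.imwrite("pics/w6.png",p["frame"][:,:,::-1])
delta([.4755-.01*np.cos(a),.3764-.01*np.sin(a),.12],a+np.pi/2)
p=imaging.grab_frame("top"); pickle.dump(p,open("t6.pkl","wb")); crop(p,"t6",(130,170,290,290),5)
```

```text
pos [0.4641 0.3837 0.1201] jaw 1.464 tiltz [-0.002  0.001 -1.   ] cm [-0.21 -0.6   0.01] twist 0.006 t 6.1 F [-2.8  7.  -2.7] gap 0.275
```

View pics/w6.png

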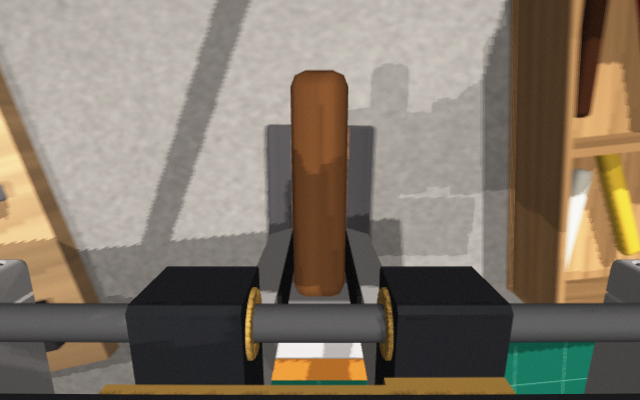

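View pics/t6.png

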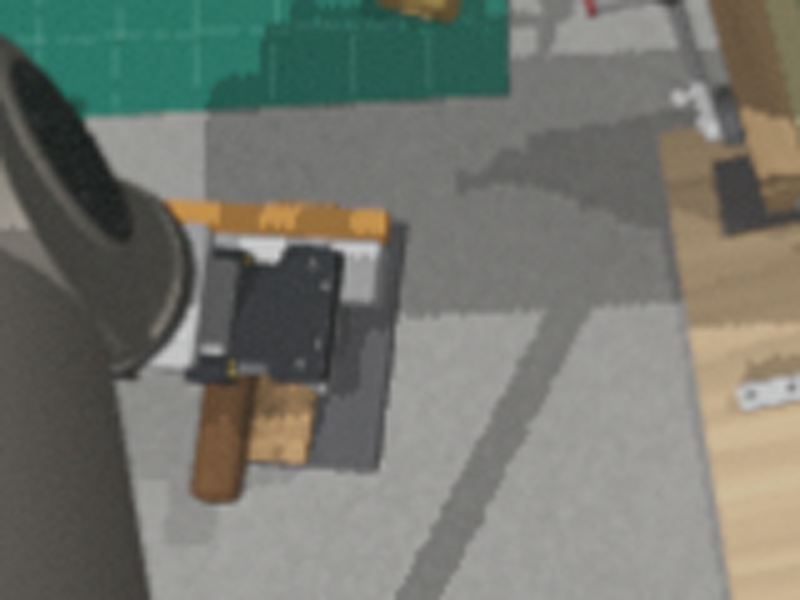

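>>> {"method": "move_arm", "body": {"motion": [{"gripper":0.1,"translation":[0,0,0],"twist":0},{"gripper":0.1,"translation":[0,0,1],"twist":0},{"gripper":0.1,"translation":[0,0,3],"twist":0},{"gripper":0.1,"translation":[0,0,4.5],"twist":0},{"gripper":0.1,"translation":[0,0,4.8],"twist":0}]}}

```text
time_s: 6.65
position: [0.4647, 0.3739, 0.0719]
tool_rot: [0.055, 0.998, -0.001, -0.001]
ft_force: [-0.5, 1.1, -2.0]
finger_gap: 0.276
```

Run:
```python
from go import *
a=-.1126
p=imaging.grab_frame("wrist"); cv2.imwrite("pics/w7.png",p["frame"][:,:,::-1])
delta([.4755-.01*np.cos(a),.3764-.01*np.sin(a),.064],a+np.pi/2)
```

```text
pos [0.465  0.3743 0.0725] jaw 1.46 tiltz [-0.002 -0.001 -1.   ] cm [-0.02  0.33  0.85] twist 0.002 t 6.7 F [-0.5 -0.2 -2.7] gap 0.27
```

View pics/w7.png

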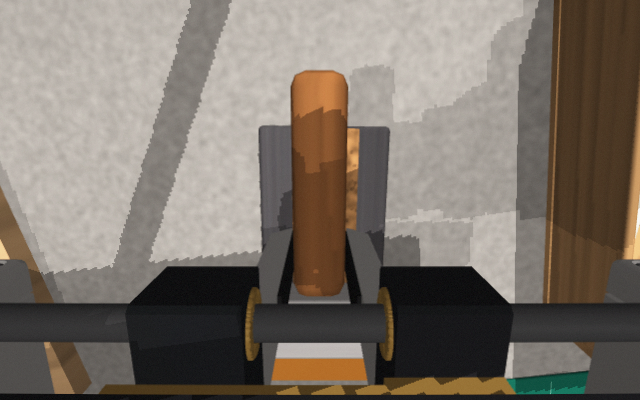

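>>> {"method": "move_arm", "body": {"motion": [{"gripper":0.1,"translation":[0,0.3,0],"twist":0},{"gripper":0.1,"translation":[0,0.3,0.4],"twist":0},{"gripper":0.1,"translation":[0,0.3,0.6],"twist":0},{"gripper":0.1,"translation":[0,0.3,0.7],"twist":0},{"gripper":0.1,"translation":[0,0.3,0.8],"twist":0}]}}

```text
time_s: 7.2
position: [0.4658, 0.3786, 0.0661]
tool_rot: [0.055, 0.998, 0.0, -0.0]
ft_force: [-0.2, 0.1, -2.8]
finger_gap: 0.274
```

Run:
```python
from go import *
a=-.1126
p=imaging.grab_frame("wrist"); cv2.imwrite("pics/w8.png",p["frame"][:,:,::-1])
p=imaging.grab_frame("scene"); crop(p,"s8",(330,130,450,230),6)
delta([.4755-.01*np.cos(a),.3764-.01*np.sin(a),.064],a+np.pi/2)
```

```text
pos [0.4658 0.3786 0.066 ] jaw 1.461 tiltz [-0.001  0.001 -1.   ] cm [ 0.01 -0.11  0.2 ] twist 0.003 t 7.3 F [ 0.3 -0.1 -2.3] gap 0.275
```

View pics/w8.png

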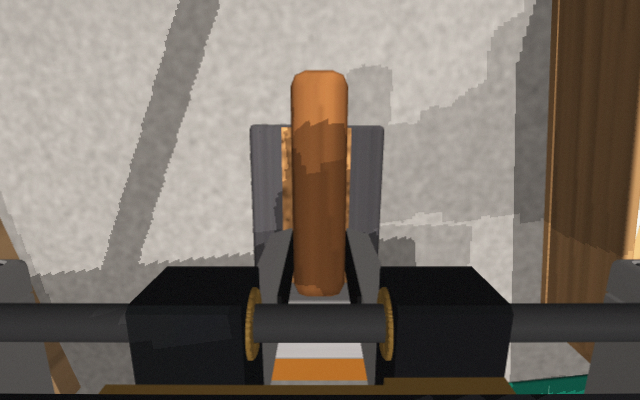

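View pics/s8.png

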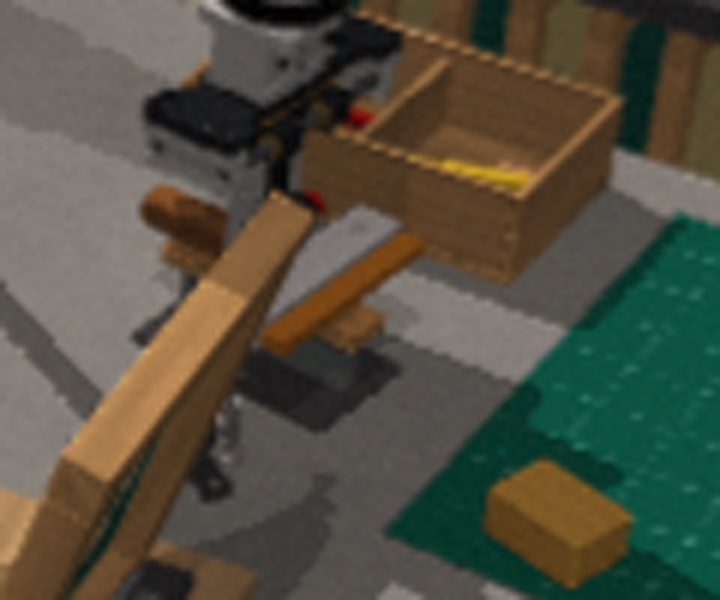

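>>> {"method": "move_arm", "body": {"motion": [{"gripper":0.1,"translation":[0,-0.15,0],"twist":0},{"gripper":0.1,"translation":[0,-0.15,0.1],"twist":0},{"gripper":0.1,"translation":[0,-0.15,0.2],"twist":0},{"gripper":0.1,"translation":[0,-0.15,0.25],"twist":0},{"gripper":0.1,"translation":[0,-0.15,0.25],"twist":0}]}}

```text
time_s: 7.8
position: [0.4657, 0.3771, 0.064]
tool_rot: [0.055, 0.998, 0.0, -0.001]
ft_force: [-2.6, -2.3, 7.2]
finger_gap: 0.274
```

Run:
```python
from go import *
a=-.1126
delta([.4755-.01*np.cos(a),.3764-.01*np.sin(a),.064],a+np.pi/2)
```

```text
pos [0.4657 0.3771 0.064 ] jaw 1.461 tiltz [-0.001  0.001 -1.   ] cm [ 0.02  0.05 -0.  ] twist 0.003 t 7.8 F [-2.6 -2.3  7.2] gap 0.274
```

>>> {"method": "move_arm", "body": {"motion": [{"gripper":0.27,"translation":[0,0,-0.05],"twist":0},{"gripper":0.32,"translation":[0,0,-0.1],"twist":0},{"gripper":0.5,"translation":[0,0,-0.1],"twist":0},{"gripper":0.5,"translation":[0,0,-0.1],"twist":0},{"gripper":0.5,"translation":[0,0,-0.1],"twist":0}]}}

```text
time_s: 8.3
position: [0.4657, 0.3771, 0.0645]
tool_rot: [0.055, 0.998, 0.0, -0.0]
ft_force: [0.3, 0.2, -0.0]
finger_gap: 0.5
```

Run:
```python
from go import *
delta([0.6,.150,.27])
p=imaging.grab_frame("wrist"); cv2.imwrite("pics/w9.png",p["frame"][:,:,::-1])
p=imaging.grab_frame("scene"); crop(p,"s9",(330,130,450,230),6)
```

```text
pos [0.4657 0.3771 0.0645] jaw 1.461 tiltz [-0.001  0.001 -1.   ] cm [-15.82 -21.09 -20.58] twist None t 8.3 F [ 0.3  0.2 -0. ] gap 0.5
```

View pics/w9.png

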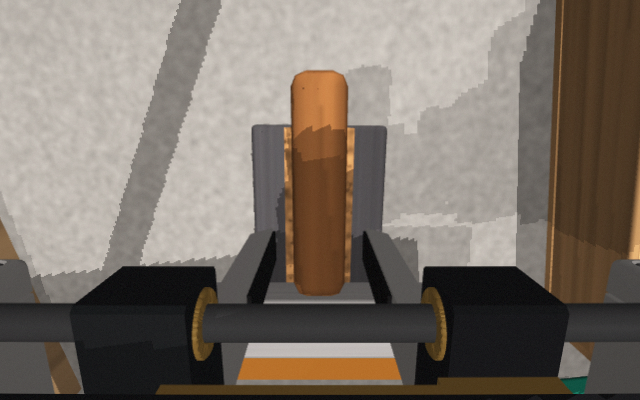

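View pics/s9.png

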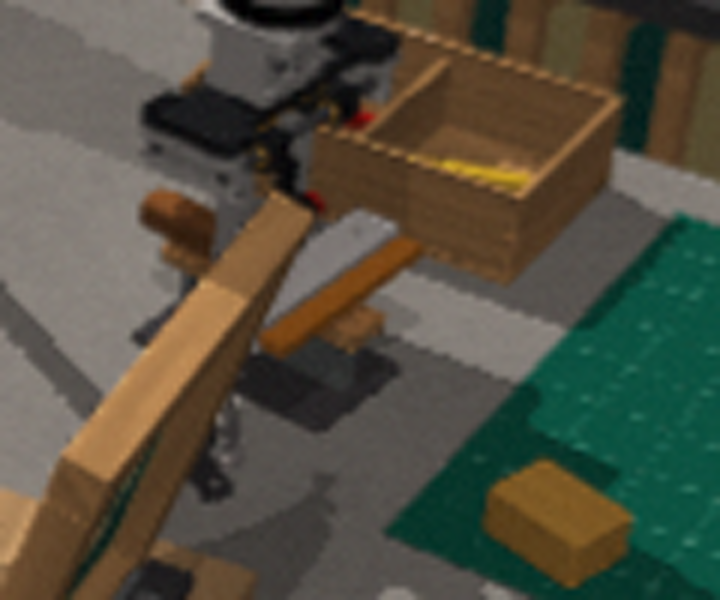

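>>> {"method": "move_arm", "body": {"motion": [{"gripper":0.5,"translation":[0,0,-1.5],"twist":0},{"gripper":0.5,"translation":[0,0,-5],"twist":0},{"gripper":0.5,"translation":[0,0,-10],"twist":0},{"gripper":0.5,"translation":[0,0,-15],"twist":0},{"gripper":0.5,"translation":[0,0,-20],"twist":0.1}]}}

```text
time_s: 8.9
position: [0.4659, 0.3761, 0.2677]
tool_rot: [0.105, 0.994, 0.001, -0.0]
ft_force: [1.4, -0.2, 0.3]
finger_gap: 0.501
```

Run:
```python
from go import *
import pickle
print(r.get_obs()["q"])
delta([.655,.1565,.33],.1293)
p=imaging.grab_frame("top"); pickle.dump(p,open("t10.pkl","wb")); crop(p,"t10",(150,130,290,250),5)
```

```text
[-1.40493644  0.31337739  0.78598369  1.74258295 -0.23916648  1.18371237
  0.80759187]
pos [0.4659 0.3761 0.2677] jaw 1.36 tiltz [-0.     0.001 -1.   ] cm [-23.09 -17.51  -6.27] twist 1.23 t 8.9 F [ 1.4 -0.2  0.3] gap 0.501
```

View pics/t10.png

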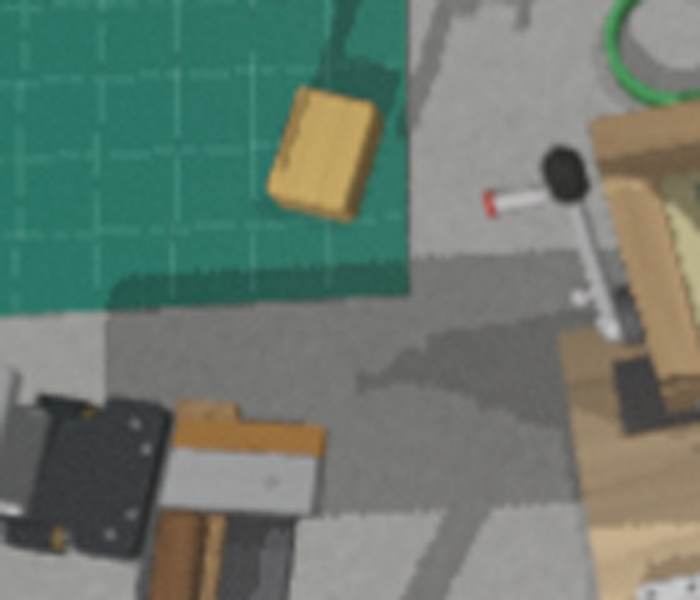

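>>> {"method": "move_arm", "body": {"motion": [{"gripper":0,"translation":[-2,-1,-2],"twist":0.14},{"gripper":0,"translation":[-5,-2.5,-4.5],"twist":0.28},{"gripper":0,"translation":[-9,-4,-6.3],"twist":0.42},{"gripper":0,"translation":[-13,-6,-6.3],"twist":0.56},{"gripper":0,"translation":[-17,-8,-6.3],"twist":0.7}]}}

```text
time_s: 9.45
position: [0.6166, 0.2623, 0.3291]
tool_rot: [0.442, 0.897, 0.001, -0.0]
ft_force: [-0.3, 1.4, 0.4]
finger_gap: 0.112
```

Run:
```python
from go import *
print(r.get_obs()["q"])
delta([.655,.1565,.33],.1293)
```

```text
[-1.14080351  0.47211796  0.95713394  1.49720936 -0.3906756   1.37293713
  0.4973481 ]
pos [0.6166 0.2623 0.3291] jaw 0.656 tiltz [ 0.001  0.002 -1.   ] cm [-10.72  -3.41  -0.11] twist 0.527 t 9.45 F [-0.3  1.4  0.4] gap 0.112
```

>>> {"method": "move_arm", "body": {"motion": [{"gripper":0,"translation":[-2.7,-0.9,0],"twist":0.13},{"gripper":0,"translation":[-5.4,-1.8,0],"twist":0.26},{"gripper":0,"translation":[-8,-2.6,0],"twist":0.4},{"gripper":0,"translation":[-10.7,-3.4,0],"twist":0.527},{"gripper":0,"translation":[-10.7,-3.4,0],"twist":0.527}]}}

```text
time_s: 9.95
position: [0.6549, 0.1532, 0.3285]
tool_rot: [0.662, 0.75, -0.0, 0.0]
ft_force: [0.1, 0.4, 0.8]
finger_gap: 0.006
```

Run:
```python
from go import *
import pickle
p=imaging.grab_frame("wrist"); cv2.imwrite("pics/w11.png",p["frame"][:,:,::-1]); pickle.dump(p,open("w11.pkl","wb"))
print(proj(p,[.6045,.1504,.2695]), [(d["box"],d["p"]) for d in spotter.search_frame(p,"leg_peg")[:2]])
delta([.655,.1565,.33],.1293)
p=imaging.grab_frame("top"); pickle.dump(p,open("t11.pkl","wb")); crop(p,"t11",(210,120,310,220),6)
print(proj(p,[.6045,.1504,.2695]), [(d["box"],d["p"]) for d in spotter.search_frame(p,"leg_peg")[:2]])
```

```text
[[247.58263045 211.71599939]] [([224.3, 183.9, 269.8, 263.8], 0.93), ([343.9, 24.9, 411.9, 80.6], 0.47)]
pos [0.6543 0.1573 0.328 ] jaw 0.134 tiltz [-0.     0.001 -1.   ] cm [-0.09  0.06 -0.2 ] twist 0.004 t 10.05 F [ 0.4  0.8 -0.7] gap 0.003
[[254.63872528 168.34594328]] [([248.7, 160.0, 273.4, 195.3], 0.81)]
```

View pics/w11.png

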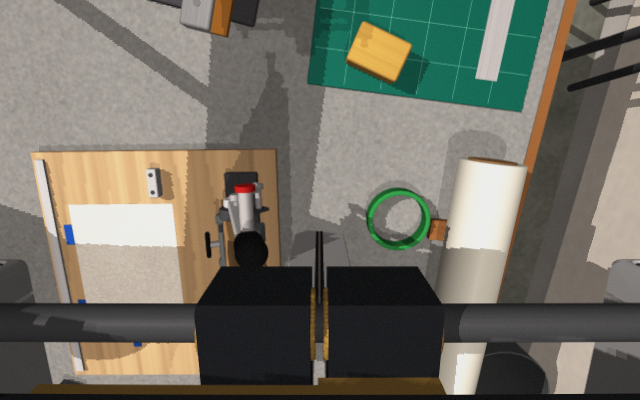

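View pics/t11.png

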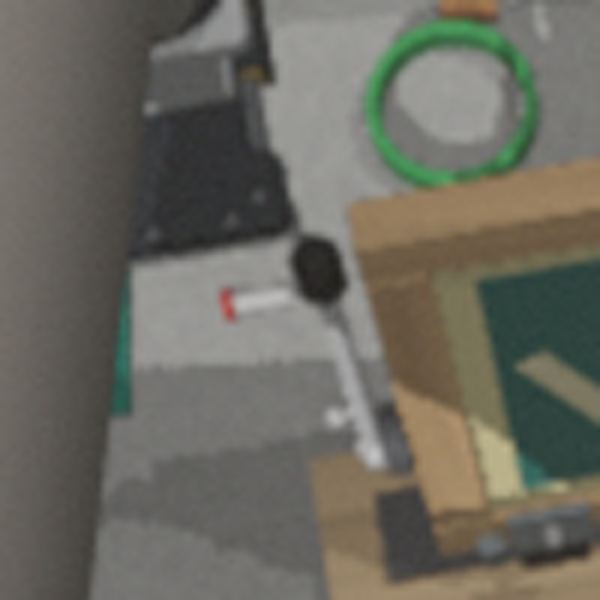

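>>> {"method": "move_arm", "body": {"motion": [{"gripper":0,"translation":[0.3,0,3],"twist":0},{"gripper":0,"translation":[0.3,0,6],"twist":0},{"gripper":0,"translation":[0.3,0,7.6],"twist":0},{"gripper":0,"translation":[0.3,0,7.6],"twist":0},{"gripper":0,"translation":[0.3,0,7.6],"twist":0}]}}

```text
time_s: 10.65
position: [0.6541, 0.1612, 0.2522]
tool_rot: [0.658, 0.753, 0.0, -0.0]
ft_force: [0.0, -0.1, 0.0]
finger_gap: 0.001
```

Run:
```python
from go import *
import pickle
p=imaging.grab_frame("wrist"); cv2.imwrite("pics/w12.png",p["frame"][:,:,::-1])
delta([.6045,.1504+.003,.252],.1293)
```

```text
pos [0.6544 0.1611 0.2526] jaw 0.134 tiltz [ 0.001  0.001 -1.   ] cm [-0.09 -5.05  0.06] twist 0.005 t 10.7 F [-0.   0.1  0.7] gap 0.001
```

View pics/w12.png

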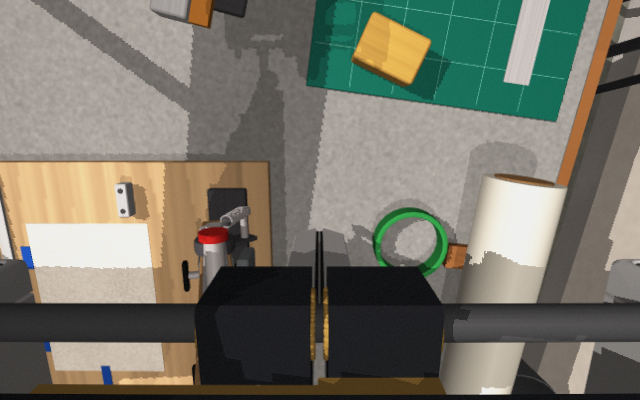

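>>> {"method": "move_arm", "body": {"motion": [{"gripper":0,"translation":[0,-1.5,0],"twist":0},{"gripper":0,"translation":[0,-2.6,0],"twist":0},{"gripper":0,"translation":[0,-3.2,0],"twist":0},{"gripper":0,"translation":[0,-3.8,0],"twist":0},{"gripper":0,"translation":[0,-4.5,0],"twist":0}]}}

```text
time_s: 11.2
position: [0.6092, 0.155, 0.2516]
tool_rot: [0.658, 0.753, 0.0, -0.0]
ft_force: [0.6, 0.7, 1.5]
finger_gap: 0.005
```

Run:
```python
from go import *
import pickle
delta([.6045,.1504+.003,.252],.1293)
p=imaging.grab_frame("top"); pickle.dump(p,open("t13.pkl","wb")); crop(p,"t13",(210,120,310,220),6)
```

```text
pos [0.6092 0.155  0.2516] jaw 0.134 tiltz [ 0.     0.001 -1.   ] cm [-0.1  -0.49 -0.04] twist 0.005 t 11.2 F [0.6 0.7 1.5] gap 0.005
```

View pics/t13.png

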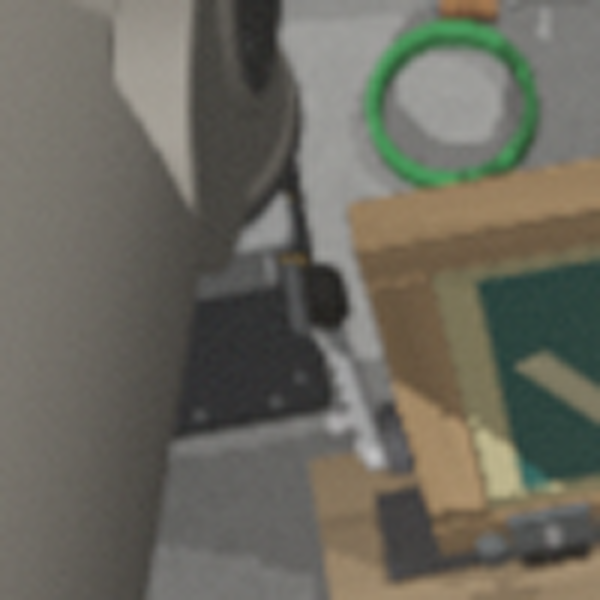

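>>> {"method": "move_arm", "body": {"motion": [{"gripper":0,"translation":[0.1,-1.0,0],"twist":0},{"gripper":0,"translation":[0.1,-2.0,0],"twist":0},{"gripper":0,"translation":[0.1,-3.0,0],"twist":0},{"gripper":0,"translation":[0.1,-4.0,0],"twist":0},{"gripper":0,"translation":[0.1,-5.0,0],"twist":0}]}}

```text
time_s: 11.75
position: [0.5585, 0.1488, 0.251]
tool_rot: [0.658, 0.753, -0.0, -0.001]
ft_force: [0.9, -4.1, -2.9]
finger_gap: 0.007
```

Run:
```python
from go import *
import pickle
delta([.6045,.1504+.003,.252],.1293)
p=imaging.grab_frame("scene"); pickle.dump(p,open("s14.pkl","wb")); crop(p,"s14",(290,120,440,240),5)
```

```text
pos [0.5585 0.1488 0.251 ] jaw 0.134 tiltz [-0.001  0.    -1.   ] cm [-0.16  4.62 -0.1 ] twist 0.005 t 11.75 F [ 0.9 -4.1 -2.9] gap 0.007
```

View pics/s14.png

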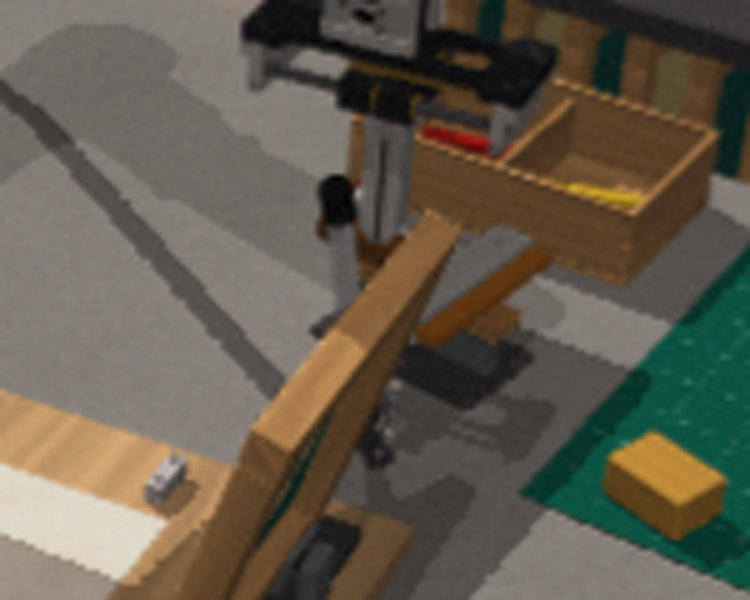

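>>> {"method": "move_arm", "body": {"motion": [{"gripper":0,"translation":[0,-0.8,0],"twist":0},{"gripper":0,"translation":[0,-1.6,0],"twist":0},{"gripper":0,"translation":[0,-2.4,0],"twist":0},{"gripper":0,"translation":[0,-3.2,0],"twist":0},{"gripper":0,"translation":[0,-4.0,0],"twist":0}]}}

```text
time_s: 12.3
position: [0.5194, 0.1437, 0.2513]
tool_rot: [0.658, 0.753, 0.0, -0.0]
ft_force: [1.8, -3.4, -3.1]
finger_gap: 0.007
```

Run:
```python
from go import *
import pickle
delta([.6045,.1504+.003,.252],.1293)
p=imaging.grab_frame("scene"); pickle.dump(p,open("s15.pkl","wb")); crop(p,"s15",(290,120,440,240),5)
```

```text
pos [0.5194 0.1437 0.2513] jaw 0.134 tiltz [-0.001  0.001 -1.   ] cm [-0.18  8.57 -0.08] twist 0.005 t 12.3 F [ 1.8 -3.4 -3.1] gap 0.007
```

View pics/s15.png

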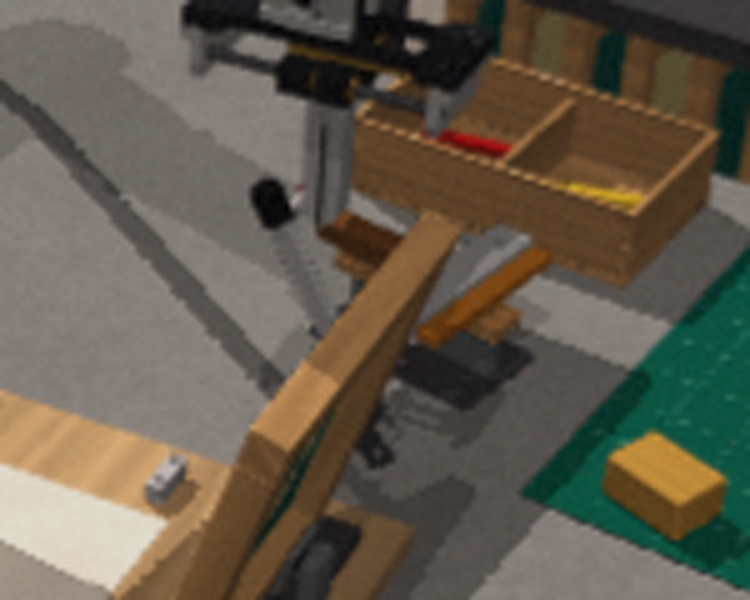

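>>> {"method": "move_arm", "body": {"motion": [{"gripper":0,"translation":[0,-0.7,0],"twist":0},{"gripper":0,"translation":[0,-1.4,0],"twist":0},{"gripper":0,"translation":[0,-2,0],"twist":0},{"gripper":0,"translation":[0,-2,0],"twist":0},{"gripper":0,"translation":[0,-2,0],"twist":0}]}}

```text
time_s: 12.85
position: [0.5002, 0.1413, 0.2515]
tool_rot: [0.658, 0.753, 0.0, -0.001]
ft_force: [2.6, -5.5, -3.5]
finger_gap: 0.009
```

Run:
```python
from go import *
import pickle
delta([.6045,.1504+.003,.252],.1293)
p=imaging.grab_frame("scene"); pickle.dump(p,open("s16.pkl","wb")); crop(p,"s16",(250,120,400,240),5)
p=imaging.grab_frame("top"); crop(p,"t16",(210,120,330,270),4)
```

```text
pos [0.5002 0.1413 0.2515] jaw 0.134 tiltz [-0.     0.001 -1.   ] cm [-0.2  10.5  -0.05] twist 0.005 t 12.85 F [ 2.6 -5.5 -3.5] gap 0.009
```

View pics/s16.png

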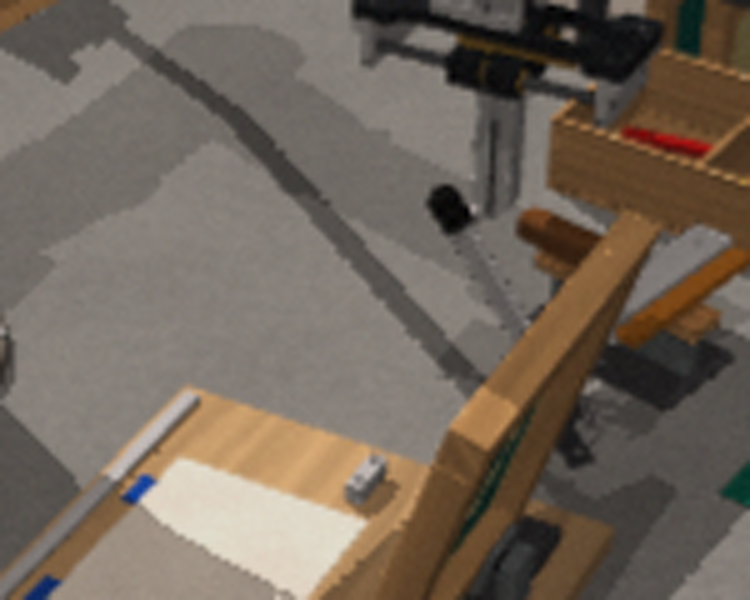

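View pics/t16.png

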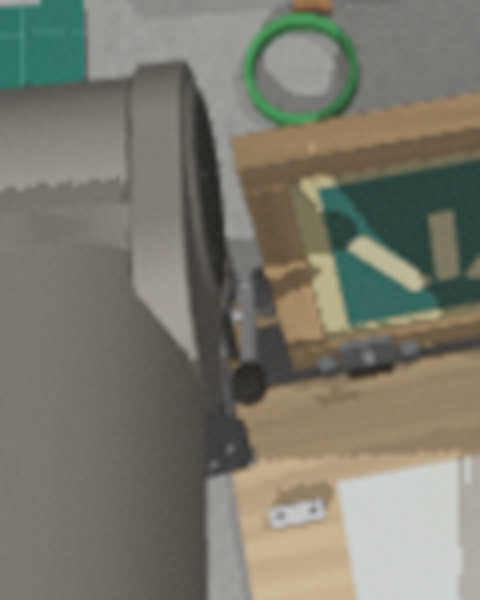

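The leg hasn't dropped. A lateral force of −5.5 N suggests the finger is rubbing the peg's cap, so I'll shift inward to free it.

>>> {"method": "move_arm", "body": {"motion": [{"gripper":0,"translation":[-0.2,0,0],"twist":0},{"gripper":0,"translation":[-0.4,0,0],"twist":0},{"gripper":0,"translation":[-0.5,0,0],"twist":0},{"gripper":0,"translation":[-0.5,0,0],"twist":0},{"gripper":0,"translation":[-0.5,0,0],"twist":0}]}}

```text
time_s: 13.45
position: [0.5008, 0.1364, 0.2513]
tool_rot: [0.658, 0.753, 0.0, -0.001]
ft_force: [0.1, -0.3, -0.5]
finger_gap: 0.003
```

Run:
```python
from go import *
import pickle
delta([.6045,.1504+.003,.252],.1293)
p=imaging.grab_frame("scene"); pickle.dump(p,open("s17.pkl","wb")); crop(p,"s17",(250,120,400,240),5)
p=imaging.grab_frame("wrist"); cv2.imwrite("pics/w17.png",p["frame"][:,:,::-1])
```

```text
pos [0.5008 0.1364 0.2513] jaw 0.134 tiltz [-0.001  0.001 -1.   ] cm [ 0.3  10.5  -0.07] twist 0.005 t 13.45 F [ 0.1 -0.3 -0.5] gap 0.003
```

View pics/s17.png

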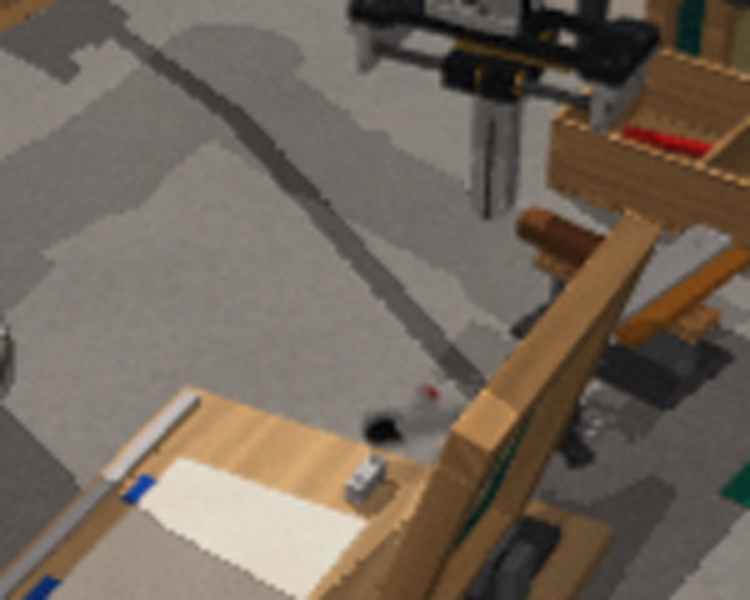

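View pics/w17.png

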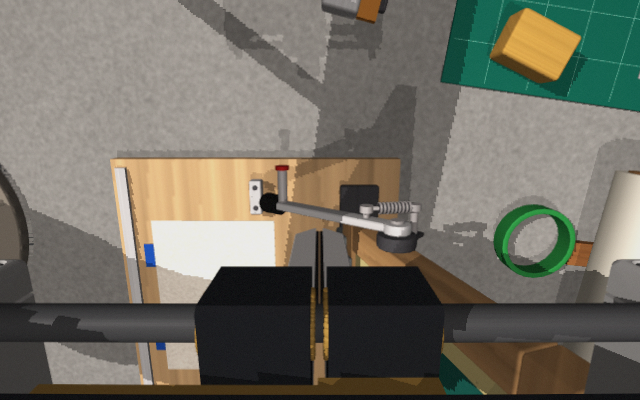

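>>> {"method": "move_arm", "body": {"motion": [{"gripper":0.64,"translation":[0,0,-3],"twist":0},{"gripper":0.64,"translation":[0,0,-7],"twist":0},{"gripper":0.64,"translation":[0,0,-11],"twist":0},{"gripper":0.64,"translation":[-2,2,-12],"twist":0},{"gripper":0.64,"translation":[-5,5,-12],"twist":0}]}}

```text
time_s: 14.05
position: [0.5449, 0.1071, 0.3748]
tool_rot: [0.655, 0.756, 0.003, -0.001]
ft_force: [-0.7, 0.9, 0.3]
finger_gap: 0.394
```

Run:
```python
from go import *
import pickle, fit
t=fit.T(fit.base,(.188,0,.36)); print(t)
delta(t,.1293)
p=imaging.grab_frame("scene"); pickle.dump(p,open("s18.pkl","wb")); crop(p,"s18",(230,120,400,300),4)
p=imaging.grab_frame("top"); pickle.dump(p,open("t18.pkl","wb")); crop(p,"t18",(210,120,410,320),3)
```

```text
[ 0.4473 -0.0324  0.1293] res mm [[-4.8, 2.1], [0.0, -0.8], [2.7, 0.3], [2.1, -1.6]]
[ 0.4379 -0.0503  0.4281] res mm [[-0.5, 3.5], [-8.5, -0.4], [-2.5, 0.7], [2.7, -3.6], [3.9, 2.7], [6.0, 1.8], [-1.1, -4.7]]
[ 0.4755  0.3764 -0.1126] res mm [[-0.7, -0.9], [-0.2, 0.9], [0.9, 1.6], [-0.0, -1.6]]
[ 0.63377723 -0.0081717   0.36      ]
pos [0.5449 0.1071 0.3748] jaw 0.142 tiltz [ 0.003  0.006 -1.   ] cm [-12.68   7.16   1.43] twist 0.013 t 14.05 F [-0.7  0.9  0.3] gap 0.394
```

View pics/s18.png

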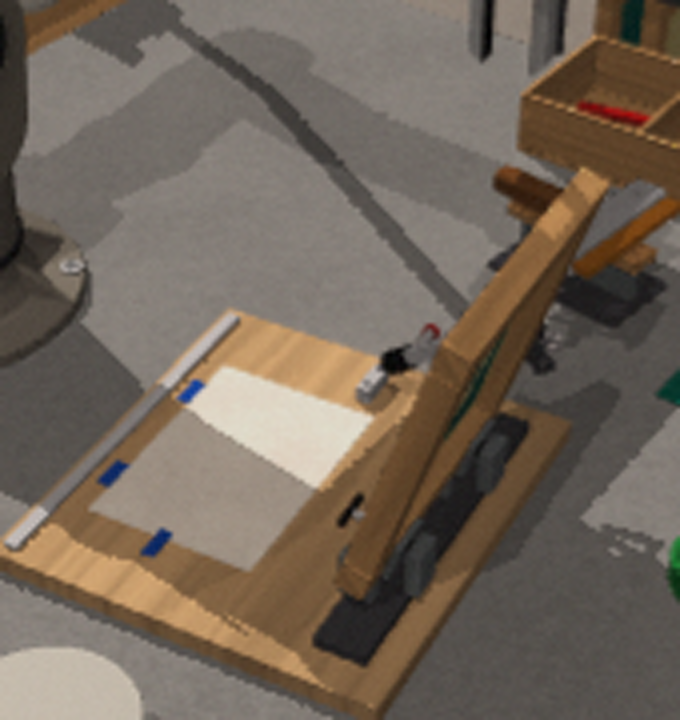

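View pics/t18.png

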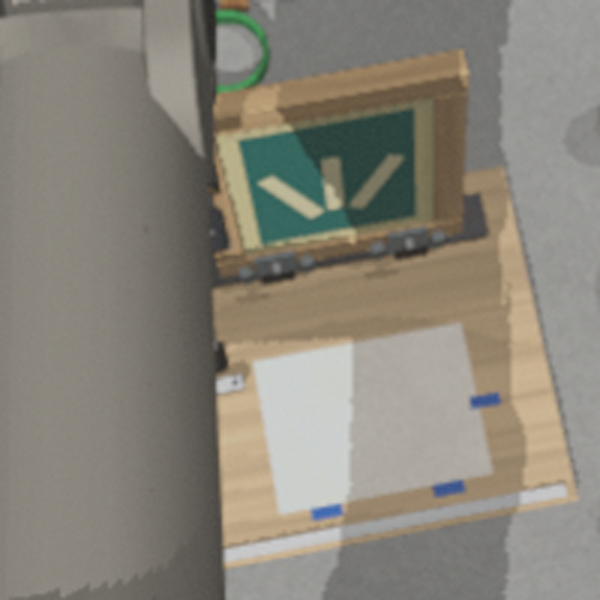

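>>> {"method": "move_arm", "body": {"motion": [{"gripper":0.64,"translation":[-3.5,2,0],"twist":0},{"gripper":0.64,"translation":[-7,4,0],"twist":0},{"gripper":0.64,"translation":[-10.5,5.9,0],"twist":0.01},{"gripper":0.64,"translation":[-12.7,7.1,0.5],"twist":0.01},{"gripper":0.64,"translation":[-12.7,7.1,1],"twist":0.01}]}}

```text
time_s: 14.65
position: [0.6323, -0.0168, 0.362]
tool_rot: [0.664, 0.748, -0.001, 0.001]
ft_force: [-0.2, 0.1, 0.3]
finger_gap: 0.641
```

Run:
```python
from go import *
import pickle, fit
delta([.6338,-.0082,.286],.1293)
p=imaging.grab_frame("wrist"); cv2.imwrite("pics/w19.png",p["frame"][:,:,::-1])
print(proj(p,[fit.scr((s*.0125,y,.275),.3) for y in (.12,0,-.12) for s in (-1,1)]).round(0).tolist())
p=imaging.grab_frame("scene"); crop(p,"s19",(290,80,440,230),4)
```

```text
[ 0.4473 -0.0324  0.1293] res mm [[-4.8, 2.1], [0.0, -0.8], [2.7, 0.3], [2.1, -1.6]]
[ 0.4379 -0.0503  0.4281] res mm [[-0.5, 3.5], [-8.5, -0.4], [-2.5, 0.7], [2.7, -3.6], [3.9, 2.7], [6.0, 1.8], [-1.1, -4.7]]
[ 0.4755  0.3764 -0.1126] res mm [[-0.7, -0.9], [-0.2, 0.9], [0.9, 1.6], [-0.0, -1.6]]
pos [ 0.6323 -0.0168  0.362 ] jaw 0.118 tiltz [ 0.    -0.002 -1.   ] cm [0.85 0.25 7.59] twist -0.011 t 14.65 F [-0.2  0.1  0.3] gap 0.641
[[308.0, 11.0], [347.0, 14.0], [311.0, 208.0], [346.0, 205.0], [314.0, 363.0], [345.0, 356.0]]
```

View pics/w19.png

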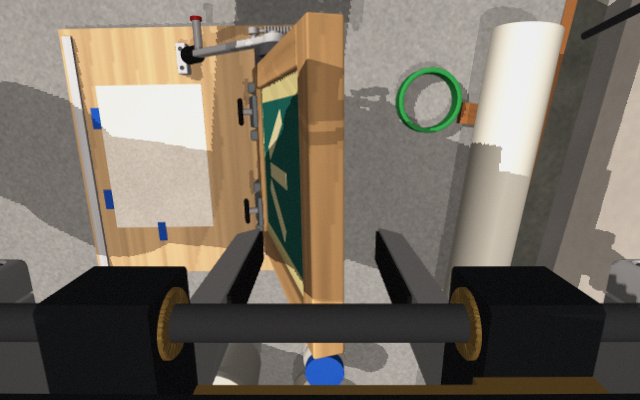

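View pics/s19.png

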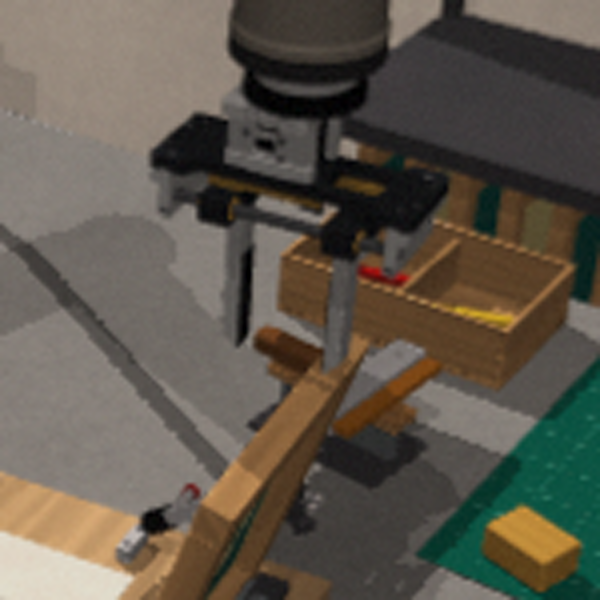

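>>> {"method": "move_arm", "body": {"motion": [{"gripper":0.64,"translation":[0.8,-0.2,0],"twist":0},{"gripper":0.64,"translation":[0.8,-0.2,2],"twist":0},{"gripper":0.64,"translation":[0.8,-0.2,5],"twist":0},{"gripper":0.64,"translation":[0.8,-0.2,7],"twist":0},{"gripper":0.64,"translation":[0.8,-0.2,7.4],"twist":0}]}}

```text
time_s: 15.25
position: [0.6274, -0.0027, 0.287]
tool_rot: [0.661, 0.75, -0.0, -0.001]
ft_force: [-0.8, -0.0, 1.2]
finger_gap: 0.642
```

Run:
```python
from go import *
delta([.6338,-.0082,.286],.1293)
p=imaging.grab_frame("wrist"); cv2.imwrite("pics/w20.png",p["frame"][:,:,::-1])
p=imaging.grab_frame("scene"); crop(p,"s20",(290,80,440,230),4)
```

```text
pos [ 0.6274 -0.0027  0.287 ] jaw 0.126 tiltz [-0.002  0.001 -1.   ] cm [-0.63  0.56  0.1 ] twist -0.003 t 15.25 F [-0.8 -0.   1.2] gap 0.642
```

View pics/w20.png

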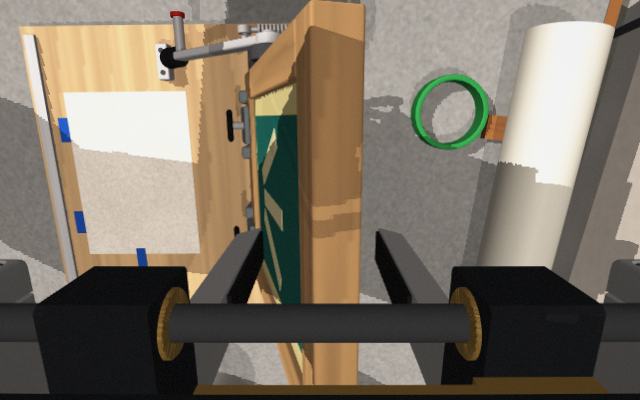

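View pics/s20.png

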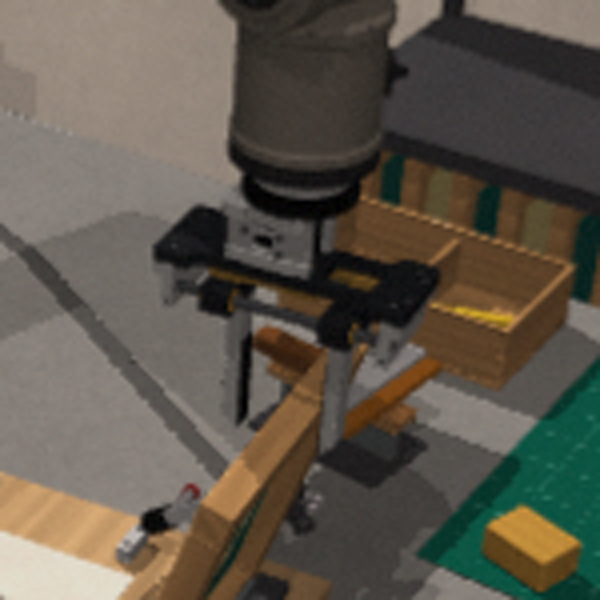

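>>> {"method": "move_arm", "body": {"motion": [{"gripper":0.64,"translation":[-0.3,-0.8,0],"twist":0},{"gripper":0.64,"translation":[-0.5,-1.5,-0.1],"twist":0},{"gripper":0.64,"translation":[-0.5,-2.3,-0.3],"twist":0},{"gripper":0.64,"translation":[-0.5,-3.1,-0.5],"twist":0},{"gripper":0.64,"translation":[-0.5,-4.0,-0.7],"twist":0}]}}

```text
time_s: 15.85
position: [0.5889, -0.0154, 0.2959]
tool_rot: [0.662, 0.749, 0.001, 0.0]
ft_force: [0.9, -0.0, -0.0]
finger_gap: 0.641
```

Run:
```python
from go import *
o=r.get_obs()["position"]; b=[.4473,-.0324]
print("base x,y",(o[0]-b[0])*.9917+(o[1]-b[1])*.129, -(o[0]-b[0])*.129+(o[1]-b[1])*.9917)
delta([.6338,-.0082,.286],.1293)
p=imaging.grab_frame("wrist"); cv2.imwrite("pics/w21.png",p["frame"][:,:,::-1])
```

```text
base x,y 0.1426336029050973 -0.0014055213893323058
pos [ 0.5889 -0.0154  0.2959] jaw 0.123 tiltz [ 0.001  0.    -1.   ] cm [0.16 4.54 1.  ] twist -0.006 t 15.85 F [ 0.9 -0.  -0. ] gap 0.641
```

View pics/w21.png

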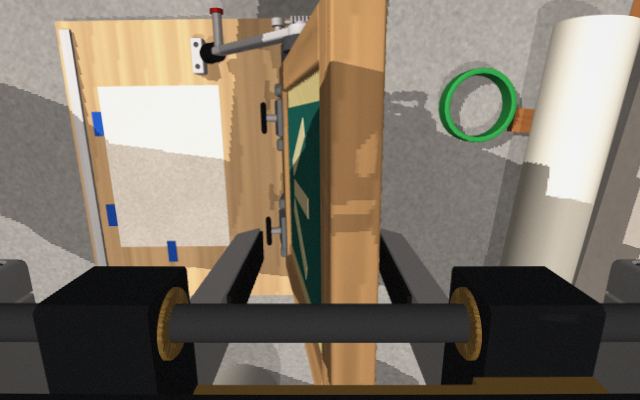

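>>> {"method": "move_arm", "body": {"motion": [{"gripper":0.64,"translation":[0,-0.8,0],"twist":0},{"gripper":0.64,"translation":[0,-1.6,-0.1],"twist":0},{"gripper":0.64,"translation":[0,-2.4,-0.2],"twist":0},{"gripper":0.64,"translation":[0,-3.1,-0.2],"twist":0},{"gripper":0.64,"translation":[0,-3.6,-0.2],"twist":0}]}}

```text
time_s: 16.4
position: [0.5531, -0.0196, 0.2974]
tool_rot: [0.662, 0.749, 0.0, 0.0]
ft_force: [-0.1, 0.4, 0.7]
finger_gap: 0.643
```

Run:
```python
from go import *
o=r.get_obs()["position"]; b=[.4473,-.0324]
print("base x,y",(o[0]-b[0])*.9917+(o[1]-b[1])*.129, -(o[0]-b[0])*.129+(o[1]-b[1])*.9917)
delta([.6338,-.0082,.286],.1293)
p=imaging.grab_frame("wrist"); cv2.imwrite("pics/w22.png",p["frame"][:,:,::-1])
p=imaging.grab_frame("scene"); crop(p,"s22",(250,80,410,280),4)
```

```text
base x,y 0.10659028212134541 -0.0010032556594153086
pos [ 0.5531 -0.0196  0.2974] jaw 0.123 tiltz [ 0.001  0.    -1.   ] cm [0.14 8.15 1.15] twist -0.006 t 16.4 F [-0.1  0.4  0.7] gap 0.643
```

View pics/w22.png

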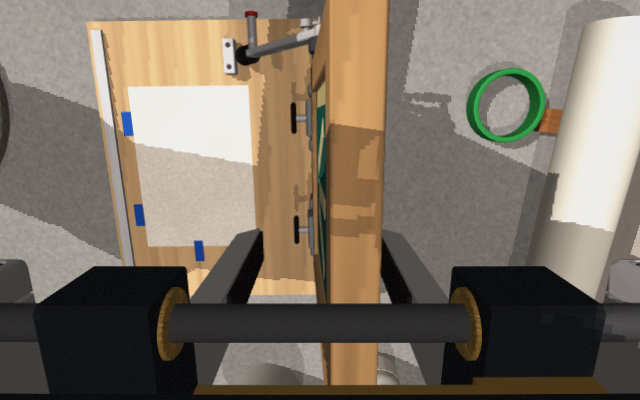

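View pics/s22.png

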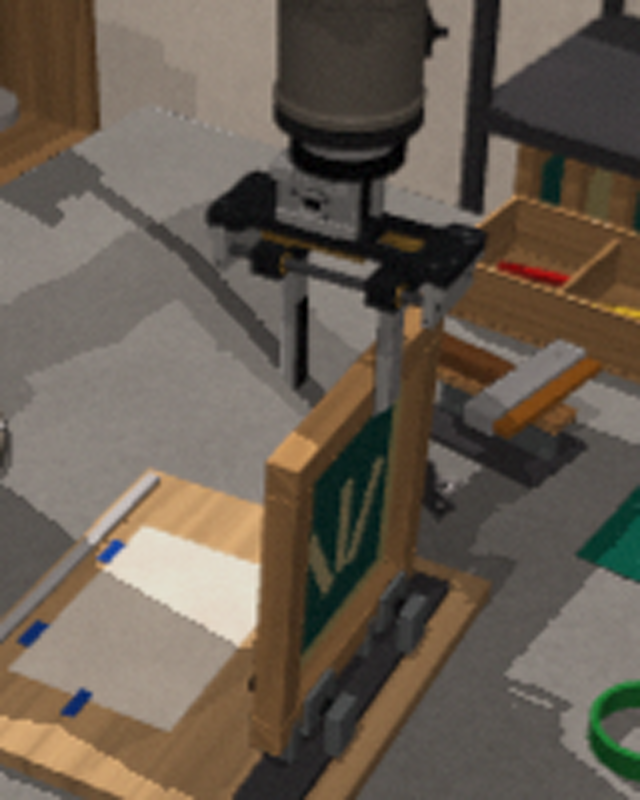

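>>> {"method": "move_arm", "body": {"motion": [{"gripper":0.3,"translation":[0,0.1,-0.3],"twist":0},{"gripper":0.3,"translation":[0,0.3,-0.3],"twist":0},{"gripper":0.3,"translation":[0,0.6,-0.3],"twist":0},{"gripper":0.3,"translation":[0,0.9,-0.3],"twist":0},{"gripper":0.3,"translation":[0,1.0,-0.3],"twist":0}], "newtons": 15}}

```text
time_s: 17.0
position: [0.5642, -0.0184, 0.3003]
tool_rot: [0.662, 0.749, 0.0, 0.0]
ft_force: [-0.0, 0.1, 0.7]
finger_gap: 0.302
```

Run:
```python
from go import *
o=r.get_obs()["position"]; b=[.4473,-.0324]
print("base x,y",(o[0]-b[0])*.9917+(o[1]-b[1])*.129, -(o[0]-b[0])*.129+(o[1]-b[1])*.9917)
delta([.6338,-.0082,.286],.1293)
p=imaging.grab_frame("wrist"); cv2.imwrite("pics/w23.png",p["frame"][:,:,::-1])
p=imaging.grab_frame("scene"); crop(p,"s23",(250,80,410,280),4)
```

```text
base x,y 0.11773265434077464 -0.0011978868484531745
pos [ 0.5642 -0.0184  0.3003] jaw 0.123 tiltz [ 0.001 -0.    -1.   ] cm [0.16 7.03 1.44] twist -0.006 t 17.0 F [-0.   0.1  0.7] gap 0.302
```

View pics/w23.png

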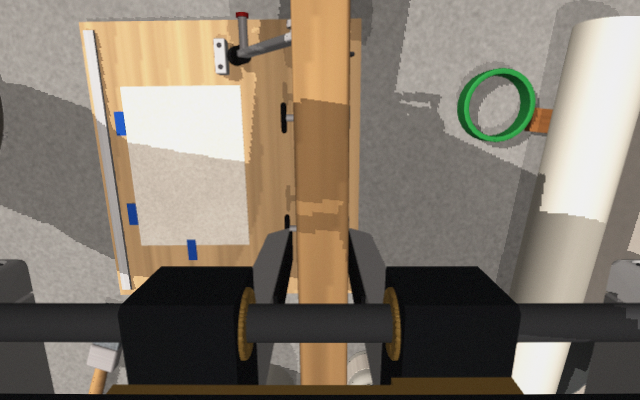

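View pics/s23.png

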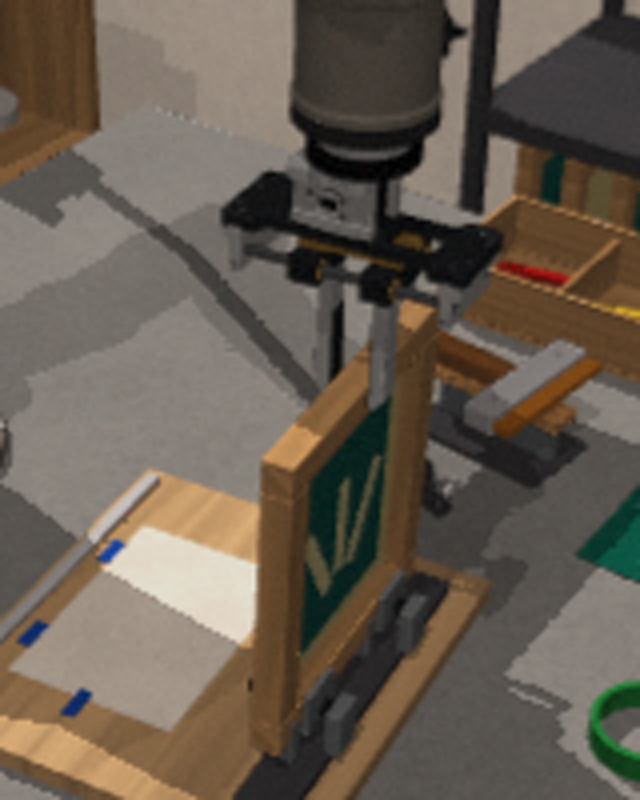

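>>> {"method": "move_arm", "body": {"motion": [{"gripper":0.1,"translation":[0,0,0],"twist":0},{"gripper":0.1,"translation":[0,0,0],"twist":0},{"gripper":0.1,"translation":[0,-0.2,0],"twist":0},{"gripper":0.1,"translation":[0,-0.4,0],"twist":0},{"gripper":0.1,"translation":[0,-0.5,0],"twist":0}], "newtons": 15}}

```text
time_s: 17.6
position: [0.5587, -0.0192, 0.3006]
tool_rot: [0.662, 0.749, 0.001, 0.0]
ft_force: [0.3, -1.5, -0.3]
finger_gap: 0.264
```

```bash
cat > st.py <<'E'
from go import *
o=r.get_obs()["position"]; b=[.4473,-.0324]
print("base x,y",(o[0]-b[0])*.9917+(o[1]-b[1])*.129, -(o[0]-b[0])*.129+(o[1]-b[1])*.9917)
delta([.6338,-.0082,.286],.1293); print(np.round(r.get_obs()["torque"],2))
E
python3 st.py
python3 - <<'E'
from go import *
p=imaging.grab_frame("wrist"); cv2.imwrite("pics/w24.png",p["frame"][:,:,::-1])
E
```

```text
base x,y 0.11218479029734653 -0.0012400561136943888
pos [ 0.5587 -0.0192  0.3006] jaw 0.123 tiltz [ 0.001  0.    -1.   ] cm [0.16 7.59 1.47] twist -0.006 t 17.6 F [ 0.3 -1.5 -0.3] gap 0.264
[-0.59 -0.29  0.05]
```

View pics/w24.png

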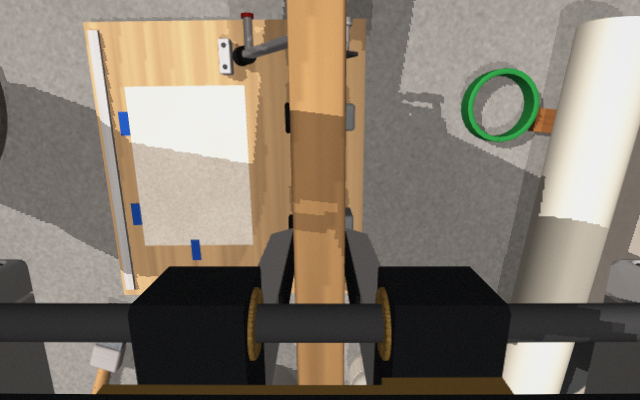

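>>> {"method": "move_arm", "body": {"motion": [{"gripper":0.1,"translation":[0,-0.1,0],"twist":0},{"gripper":0.1,"translation":[0,-0.2,0],"twist":0},{"gripper":0.1,"translation":[0,-0.3,0],"twist":0},{"gripper":0.1,"translation":[0,-0.3,0],"twist":0},{"gripper":0.1,"translation":[0,-0.3,0],"twist":0}]}}

```text
time_s: 18.15
position: [0.5559, -0.0194, 0.3006]
tool_rot: [0.662, 0.749, 0.0, 0.0]
ft_force: [1.6, -3.2, 2.7]
finger_gap: 0.262
```

```bash
python3 st.py
```

```text
base x,y 0.10941085762315354 -0.0011323753685637313
pos [ 0.5559 -0.0194  0.3006] jaw 0.123 tiltz [ 0.001  0.    -1.   ] cm [0.16 7.86 1.47] twist -0.006 t 18.15 F [ 1.6 -3.2  2.7] gap 0.262
[-0.74 -0.64  0.15]
```

>>> {"method": "move_arm", "body": {"motion": [{"gripper":0.1,"translation":[0,-0.1,0],"twist":0},{"gripper":0.1,"translation":[0,-0.15,0],"twist":0},{"gripper":0.1,"translation":[0,-0.2,0],"twist":0},{"gripper":0.1,"translation":[0,-0.2,0],"twist":0},{"gripper":0.1,"translation":[0,-0.2,0],"twist":0}]}}

```text
time_s: 18.65
position: [0.5539, -0.0196, 0.3005]
tool_rot: [0.662, 0.749, 0.0, 0.0]
ft_force: [2.6, -3.2, 3.0]
finger_gap: 0.267
```

```bash
python3 st.py
python3 - <<'E'
from go import *
p=imaging.grab_frame("wrist"); crop(p,"w25",(180,0,340,110),4)
p=imaging.grab_frame("scene"); crop(p,"s25",(250,80,410,280),4)
E
```

```text
base x,y 0.10738284363963997 -0.0010633425201278888
pos [ 0.5539 -0.0196  0.3005] jaw 0.123 tiltz [ 0.001  0.    -1.   ] cm [0.15 8.07 1.46] twist -0.006 t 18.65 F [ 2.6 -3.2  3. ] gap 0.267
[-0.78 -1.05  0.1 ]
```

View pics/w25.png

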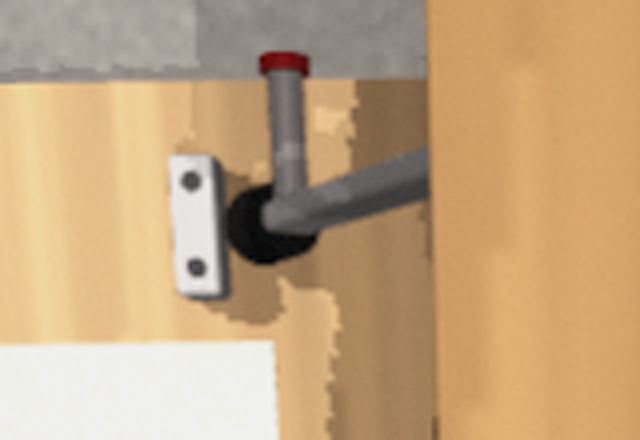

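View pics/s25.png

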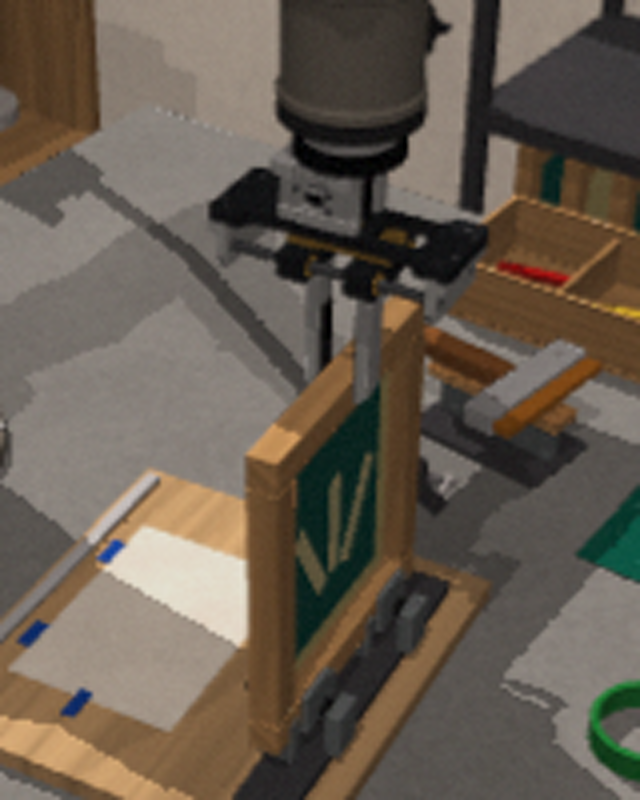

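>>> {"method": "move_arm", "body": {"motion": [{"gripper":0.1,"translation":[0,-0.1,0],"twist":0},{"gripper":0.1,"translation":[0,-0.2,0],"twist":0},{"gripper":0.1,"translation":[0,-0.2,0],"twist":0},{"gripper":0.1,"translation":[0,-0.2,0],"twist":0},{"gripper":0.1,"translation":[0,-0.2,0],"twist":0}]}}

```text
time_s: 19.25
position: [0.5518, -0.0198, 0.3004]
tool_rot: [0.662, 0.749, 0.0, 0.0]
ft_force: [1.4, -2.8, 4.0]
finger_gap: 0.266
```

```bash
python3 st.py
python3 - <<'E'
from go import *
p=imaging.grab_frame("wrist"); crop(p,"w26",(180,0,340,110),4)
E
```

```text
base x,y 0.1052115820895879 -0.0009924720992813985
pos [ 0.5518 -0.0198  0.3004] jaw 0.123 tiltz [ 0.001  0.    -1.   ] cm [0.14 8.28 1.44] twist -0.006 t 19.25 F [ 1.4 -2.8  4. ] gap 0.266
[-0.73 -0.91  0.15]
```

View pics/w26.png

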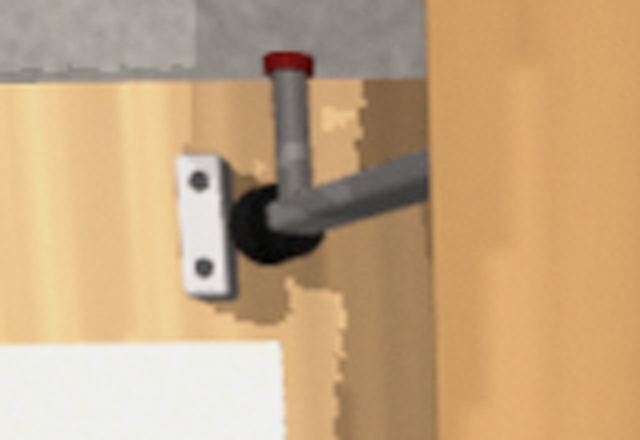

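>>> {"method": "move_arm", "body": {"motion": [{"gripper":0.1,"translation":[0,-0.1,0],"twist":0},{"gripper":0.1,"translation":[0,-0.2,0],"twist":0},{"gripper":0.1,"translation":[0,-0.3,0],"twist":0},{"gripper":0.1,"translation":[0,-0.3,0],"twist":0},{"gripper":0.1,"translation":[0,-0.3,0],"twist":0}]}}

```text
time_s: 19.8
position: [0.5492, -0.0201, 0.3005]
tool_rot: [0.662, 0.749, 0.001, 0.001]
ft_force: [5.8, -2.4, 0.8]
finger_gap: 0.268
```

```bash
python3 st.py
python3 - <<'E'
from go import *
p=imaging.grab_frame("wrist"); crop(p,"w27",(180,0,340,110),4)
E
```

```text
base x,y 0.10259436360736386 -0.0009554691685255239
pos [ 0.5492 -0.0201  0.3005] jaw 0.123 tiltz [ 0.002  0.    -1.   ] cm [0.14 8.54 1.46] twist -0.006 t 19.8 F [ 5.8 -2.4  0.8] gap 0.268
[-0.74 -1.79  0.03]
```

View pics/w27.png

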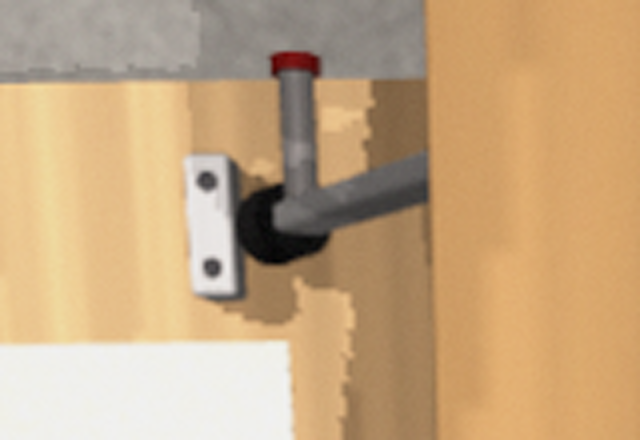

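>>> {"method": "move_arm", "body": {"motion": [{"gripper":0.1,"translation":[0,-0.05,0],"twist":0},{"gripper":0.1,"translation":[0,-0.1,0],"twist":0},{"gripper":0.1,"translation":[0,-0.1,0],"twist":0},{"gripper":0.1,"translation":[0,-0.1,0],"twist":0},{"gripper":0.1,"translation":[0,-0.1,0],"twist":0}], "newtons": 20}}

```text
time_s: 20.35
position: [0.5484, -0.0202, 0.3005]
tool_rot: [0.662, 0.749, 0.001, 0.001]
ft_force: [8.6, -2.8, -2.1]
finger_gap: 0.27
```

```bash
python3 st.py
python3 - <<'E'
from go import *
import fit,pickle
p=imaging.grab_frame("wrist"); crop(p,"w28",(180,0,340,110),4)
p=imaging.grab_frame("scene"); pickle.dump(p,open("s28.pkl","wb")); 
im=p["frame"][:,:,::-1].copy(); im=cv2.resize(im[80:280,250:450],None,fx=4,fy=4)[:, :]
for y in (.12,-.12):
  for z in (0,.275):
    for lean,c in ((0,(0,0,255)),(-.04,(255,0,0))):
      for s in (-1,1):
        u=proj(p,fit.scr((s*.0125,y,z),lean))[0]; cv2.circle(im,(int((u[0]-250)*4),int((u[1]-80)*4)),3,c,1)
cv2.imwrite("pics/s28.png",im[:600])
E
```

```text
base x,y 0.10187787549537715 -0.0009678142437345074
pos [ 0.5484 -0.0202  0.3005] jaw 0.123 tiltz [ 0.002  0.    -1.   ] cm [0.14 8.62 1.47] twist -0.006 t 20.35 F [ 8.6 -2.8 -2.1] gap 0.27
[-0.7  -2.5   0.09]
[ 0.4473 -0.0324  0.1293] res mm [[-4.8, 2.1], [0.0, -0.8], [2.7, 0.3], [2.1, -1.6]]
[ 0.4379 -0.0503  0.4281] res mm [[-0.5, 3.5], [-8.5, -0.4], [-2.5, 0.7], [2.7, -3.6], [3.9, 2.7], [6.0, 1.8], [-1.1, -4.7]]
[ 0.4755  0.3764 -0.1126] res mm [[-0.7, -0.9], [-0.2, 0.9], [0.9, 1.6], [-0.0, -1.6]]
```

View pics/s28.png

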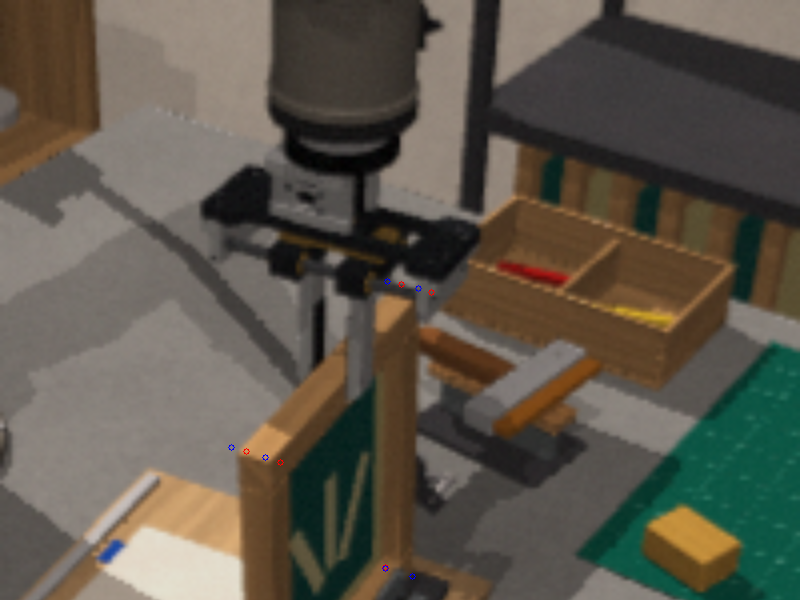

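View pics/w28.png

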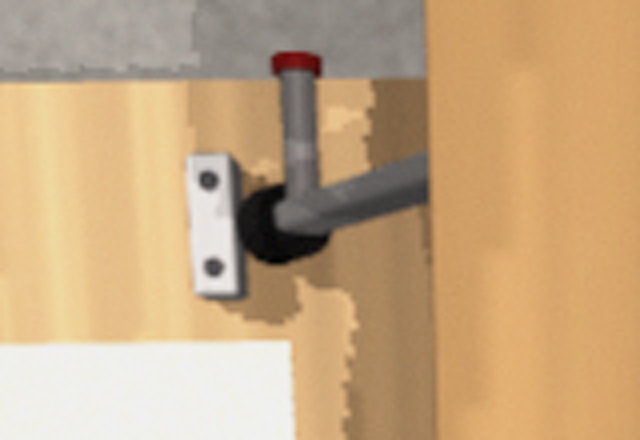

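Run:
```python
from go import *
p=imaging.grab_frame("scene"); crop(p,"s29",(200,120,460,300),3)
p=imaging.grab_frame("top"); cv2.imwrite("pics/t29.png",p["frame"][:,:,::-1])
o=r.get_obs(); print(o["time_s"],o["ft_force"],o["position"],o["finger_gap"])
```

```text
20.55 [ 8.32055096 -3.07670021 -0.4691328 ] [ 0.5484667  -0.02022101  0.30051468] 0.26689144754945426
```

View pics/s29.png

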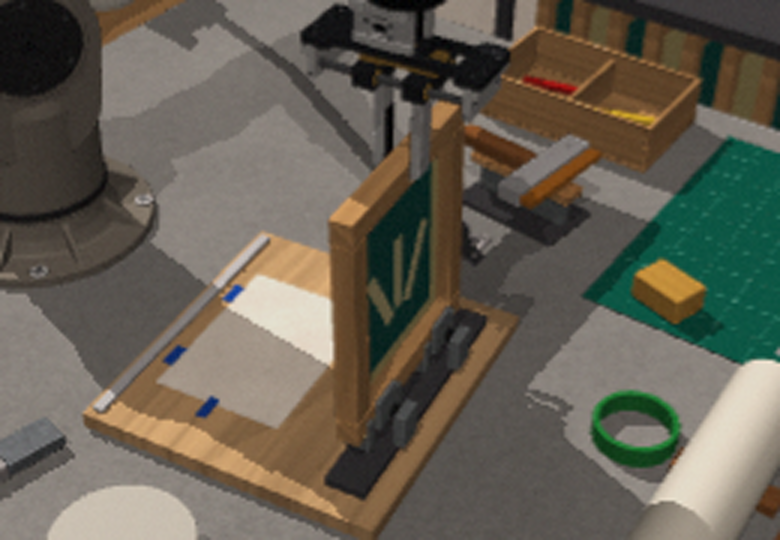

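View pics/t29.png

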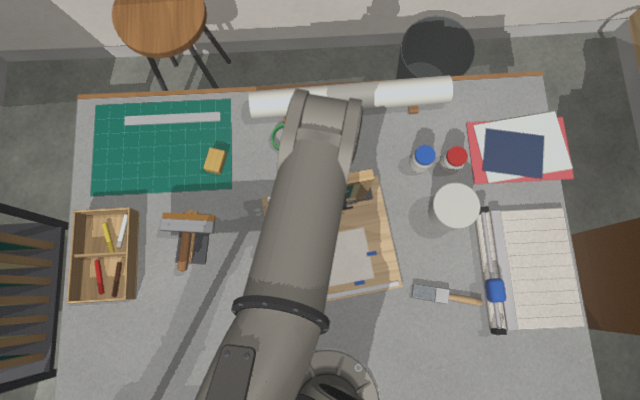

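```bash
python3 -c "
from rig import r
print(r.sign_off())"
```

```text
the job is handed in; nothing more can be done
None
```

I finished all three steps in the order you asked and handed the job in at about 20.6 s. The squeegee is on its rest, the kick leg is down, and the gripper is holding the screen upright by its top rail.

- **Squeegee:** it lies along the rest's bar, flat and close to centred. It was still in place in the last pictures.
- **Kick leg:** it needed a correction. My finger rubbed the peg's cap and held the leg up, with about 5.5 N sideways on the gripper. Shifting the finger 5 mm inward freed it, and it swung down by itself to the stop.
- **Screen:** the foot stands beside its cleat. I pulled forward until the force at the rail rose to about 8.5 N over less than 1 mm, so the foot is bearing firmly. The gripper holds the rail's 25 mm thickness with 20 N. By my estimate the fingertips end about 8 mm above the mesh.
- **Other things:** nothing else on the bench looks moved in the final top view; the arm hides part of the press there.

One check disagreed: contact came about 7 mm further forward than my camera fit of the base predicted. I put that down to error in the base fit and calibration, because the force and the foot pictures both showed the foot seated. I did not measure the final lean separately; the pictures fit 0 to about -0.02 rad.

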